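Start the flange nut on the gluing press's stud

TASK

Fit the brass flange nut, flange down, over the fixed stud of the gluing press. Feel for the thread by gently backing the nut off (counter-clockwise seen from above) until it drops in, then turn it clockwise about a fifth of a turn so that the thread carries it down, and let go, leaving it level on the stud. Never force it down or against a stop, and leave the other things on the bench where they are.

Things in the scene. Friction and masses are not known exactly. Their poses are not given: they have to be found in the camera images.
- nut: The loose brass flange nut, about 0.3 kg, standing flange down. Origin at the centre of its underside, z up along its axis. 42 mm tall: a round flange 66 mm across (lowest 6 mm), above it a hexagon 52 mm across flats whose flats face +x, -x and the directions at 60 deg steps from these, and a thin raised rim on top (1 mm).
- nut_center (a point): Centre of the nut, on its axis 21 mm above its underside; same axes as the nut. The nut stays where it is when let go anywhere on the stud (it does not unscrew by itself).
- nut_lugs (a point): Point on the nut's axis 8 mm above its underside, level with the undersides of three short thread lugs in the bore, 120 deg apart, each 18 deg wide and 4 mm thick, reaching inward to 14.6 mm from the axis. Bore 38 mm elsewhere. 'Lug height' below means the height of this point over stud_top.
- stud_tip (a point): Tip of the steel stud that stands upright and fixed on the press, 82 mm above the bench, z up. Below it a cone widens from 16 to 27 mm across in 8 mm, then a plain pilot 27 mm across for 10 mm down to the thread's crown. The nut's side play on pilot and thread is 1 mm.
- stud_top (a point): Point on the stud's axis level with the flat crown of its thread, 64 mm above the bench. Thread 36 mm across, right-handed, coarse, three starts 120 deg apart, its turn about the axis differs each time and is not given by this frame. Clockwise round the crown, each start: open slot 36 deg, flat land 76 deg, stop tooth 8 deg wide and 3.5 mm high; then the next slot.
- stud_root (a point): Foot of the stud, on its axis level with the press's steel plate, 36 mm above the bench. Lug height (see nut_lugs): about 4 mm on top of the teeth, 0.5 mm on the land, -7.5 to -9.5 mm once dropped into the slots. On the land, clockwise runs hard into a tooth; counter-clockwise, by at most 105 deg, drops the nut into the slots.
- press: Fixed gluing press: plywood base 110 x 140 x 12 mm (140 along y), boards, pressing bar and a round steel plate 62 mm across up to 36 mm. Origin at the underside's centre, below the stud. A nut dropped into the slots can go 0 to 18 deg more counter-clockwise to a stop; clockwise it sinks 0.075 mm per deg for 80 deg or more, with 1.8 mm of up-down play, to a stop at lug height -15. All stops are rigid.
- sanding_block: Bystander: brown sanding block, 60 x 99 x 23 mm; origin at the centre of its underside.
- spring_clamp: Bystander: red and grey spring clamp lying flat, 52 x 107 x 20 mm; origin at the centre of its underside.
- wood_corner: Bystander: blue and tan L-shaped piece of wood, 48 x 72 x 16 mm; origin at the centre of its underside.
Not all that is in view belongs to the job. Of the things that look like the nut, take the one that is farthest to the robot's left at the start.

How it is judged:
By the outcome, as a careful person would: the job done as asked, in the order asked, and still so for the second after the job is handed in, with the robot touching nothing.
It also fails if it takes over 58 s, if anything falls off the work surface, if the arm or the gripper's body presses on something with over 40 N, if the wrist force passes 120 N, or if a joint passes its speed limit or range.

ROBOT

A 7-joint arm with a two-finger parallel gripper is mounted at the origin on a cart in front of the work surface, level with it; the furniture and walls round the work are solid. World frame = base frame: x ahead of the robot, y to its left, z up, the work surface at z = 0. Lengths are in m, angles in rad, forces in N, time in s.
With the tool pointing down it reaches from about 0.425 to 0.925 m from the base axis. Payload 6.8 kg.
Tool frame: the origin (TCP) lies at the very end of the fingers, on their centre line; the grasp point (between the pads) lies 19 mm behind it (r.grip_depth is the distance from the TCP to the grasp point, in m); z points along the fingers, y is the direction in which the jaws open and shut (so a half turn about z gives the same grasp; the last joint's range is limited). The gripper opens to 85 mm and grips with 20 to 120 N. Pads are 22 mm wide; open, the fingers measure 114 mm over their backs; the gripper's body (76 mm by 85 mm) begins 54 mm behind the grasp point. The pads swing forward as they close: fully open they stand 13 mm farther back than shut.
Start: joints at [-1.227, 0.477, 0.022, 1.555, -0.011, 1.109, -0.083], TCP at [0.295, 0.607, 0.193] pointing down, gripper open.
Joint ranges: [-2.96, 2.96], [-0.34, 2.1], [-1.41, 1.46], [0.24, 2.44], [-1.37, 4.51], [0.17, 1.92], [-2.96, 2.96]. Speed limits (rad/s): [2.39, 2.39, 3.14, 3.14, 3.14, 3.14, 3.14].

INTERFACE

Orientations are given as a rotation vector (axis times angle).
In Python, from bench import status, eyes, workorder, spotter, r gives the robot as it stands.
- The arm moves only by the tool drive_tool, never from a script. Its argument "commands" is a list of rows, each an object of numbers: "rx", "ry", "rz": the turn, a rotation vector about the world's x, y, z normalised to -1 to 1, where 1 is 8 degrees; "tx", "ty", "tz": the shift along the world's x, y, z normalised to -1 to 1, where 1 is 20 mm; "grip": the closure, from -1 (fully open) to 1 (shut). A call has 1 to 10 rows; each row shifts and turns the commanded pose from where the row before left it; what a row does not reach is not made up. A row lasts 1/8 s, in which the tool goes at most 62.5 mm and 10.7 degrees, less where a joint would pass 70% of its speed; a pose out of reach is approached as far as the arm can. A call with a number of a shift or a turn outside -1 to 1 is refused whole. A call with a gripper value outside its range is refused whole. The fingers move at their own pace and stop on an object; "grip_force" is the grip in N (left out, the last holds). Time passes only in rows, so rows that do not move let the fingers close. It gives the time, the measured TCP pose, the force and the opening at its end, in the units of the state.
- status.get_obs(): the state, without advancing time (a new reading comes with each control period).
- eyes.grab_frame(name): name is "scene" or "top"; returns a dict with "frame" (384x512x3 uint8, blue, green, red), "range_z" (384x512 float32, m along the optical axis (not along the pixel's ray), 0 where there is no reading), "fx", "fy", "cx", "cy" (pixels), "T" (4x4, takes a point from camera to world coordinates). Camera axes: x right, y down, z forward; pixel columns grow to the right and rows downward; lengths in m; the calibration is good to about 2 mm. A picture is of the moment at which its call begins.
- workorder.hand_in(): hands the job in, once; it reports no verdict.
Trained networks look in the newest picture that a camera, given by its name, has taken for a name from the list of things; names that differ only in an ending like _2 or _b are one class to them, and where a whole thing is asked for, a point or a joint stands for the part that bears it (a point fixed in the world has none). Each returns a list of dicts, best first, with "confidence" (0 to 1); they miss things now and then, are a little off and sometimes report something else, mostly with a low value. They report only what shows in the picture. A call takes as long as a camera call. They do not tell look-alikes from the thing itself.
- spotter.boxes_of(camera, target): "position" ([column, row] as shares, 0 to 1, of the picture: columns of its width, rows of its height, amid what is visible of it).
- spotter.masks_of(camera, target): "mask" (384x512 bool, what is visible of it) and "position" ([column, row] as shares, 0 to 1, of the picture: columns of its width, rows of its height, amid what is visible of it).
The state is a dict: "clock": time; "joints": joint angles; "qvel": joint speeds; "tau": joint torques, N m; "tcp_pos": TCP position; "orientation": TCP orientation; "contact_force": force on the tool from outside, world axes, zero at the start; "moment": the same for the moment, N m; "grip_width": finger opening in m.
Only numpy, scipy, OpenCV 4.12 (cv2) and the standard library are available. Lean on these libraries where they do the work, as an engineer would, in place of code of your own. Each camera call takes 0.05 s, during which the arm holds its last target.

## Working session

There is one attempt and no reset: what is moved stays moved. The work goes in short steps, Python scripts to look and compute and a tool call to move; the robot and the scene stay as the last step left them, time stands still between calls to the robot, and variables do not carry over. Pictures are saved under pics/ and viewed, and the job is handed in when it is done.

Besides the shell and the picture viewer there is one more tool, called by a JSON object that holds its "api" and its "payload", one argument or row to a line. drive_tool: Moves the arm, as the interface text tells. Scaled input: -1 to 1 covers 20 mm each way for a shift and 8 degrees each way for a turn. Its arguments: {"type":"object","properties":{"commands":{"type":"array","items":{"type":"object","properties":{"rx":{"type":"number"},"ry":{"type":"number"},"rz":{"type":"number"},"tx":{"type":"number"},"ty":{"type":"number"},"tz":{"type":"number"},"grip":{"type":"number"}}}},"grip_force":{"type":"number"}},"required":["commands"]}

```bash
mkdir -p pics; cat > h.py <<'E'
import numpy as np, cv2
from bench import status, eyes, workorder, spotter, r
def pts(f,mask=None):
    z=f["range_z"]; v,u=np.indices(z.shape)
    P=np.stack([(u-f["cx"])/f["fx"]*z,(v-f["cy"])/f["fy"]*z,z,np.ones_like(z)],-1)@np.array(f["T"]).T
    P=P[...,:3]; P[z<=0]=np.nan
    return P
E
python3 - <<'E'
from h import *
o=status.get_obs(); print(o)
for c in("scene","top"):
    f=eyes.grab_frame(c); cv2.imwrite(f"pics/{c}0.png",f["frame"]); P=pts(f)
    print(c,np.array(f["T"])[:3,3].round(3))
    for t in("nut","stud_tip","press","sanding_block","spring_clamp","wood_corner"):
        try: res=spotter.masks_of(c,t)
        except Exception as e: print(t,e); continue
        for d in res:
            m=np.array(d["mask"]); q=P[m]; q=q[~np.isnan(q[:,0])]
            print(t,round(d["confidence"],2),(np.array(d["position"])*[512,384]).round(0),np.median(q,0).round(3) if len(q) else None,q.min(0).round(3) if len(q) else None,q.max(0).round(3) if len(q) else None)
E
```

```text
{'clock': 0.0, 'joints': array([-1.22711424,  0.47782475,  0.0223226 ,  1.55646659, -0.01150069,
        1.10932606, -0.0830975 ]), 'qvel': array([-0.00101457, -0.00120242,  0.00090868,  0.00167344, -0.00127589,
       -0.00021839,  0.0004058 ]), 'tau': array([ 7.08012431e-04, -5.96465635e+01,  1.60831869e+00, -2.81184286e+01,
        1.25684054e-02,  9.32497031e-03,  3.00038948e-06]), 'tcp_pos': array([0.29439554, 0.60665717, 0.19180256]), 'orientation': array([-7.03512295e-01, -3.06150681e+00,  2.94343822e-03]), 'contact_force': array([-0.50770825, -1.1691002 ,  0.00530926]), 'moment': array([-0.02294997, -0.00418872,  0.02885588]), 'grip_width': 0.08528377433251777}
scene [-0.15   0.904  0.79 ]
nut 0.95 [293. 243.] [0.307 0.238 0.027] [ 0.279  0.199 -0.001] [0.34  0.261 0.047]
nut 0.7 [252. 247.] [0.393 0.318 0.028] [0.366 0.268 0.   ] [0.455 0.344 0.045]
nut 0.58 [268. 227.] [0.408 0.219 0.029] [0.382 0.182 0.003] [0.443 0.245 0.046]
stud_tip 0.87 [246. 195.] [0.558 0.158 0.025] [ 0.509  0.048 -0.002] [0.644 0.221 0.085]
press 0.72 [245. 194.] [0.558 0.158 0.026] [ 0.509  0.047 -
[... 427 characters left out ...]
 [0.416 0.216 0.037] [ 0.384  0.182 -0.005] [0.449 0.244 0.047]
nut 0.49 [191. 136.] [0.594 0.395 0.022] [ 0.547  0.34  -0.007] [0.646 0.452 0.03 ]
stud_tip 0.91 [296. 150.] [0.57  0.145 0.03 ] [ 0.509  0.061 -0.007] [0.642 0.222 0.086]
press 0.91 [297. 148.] [0.57  0.143 0.03 ] [ 0.509  0.064 -0.006] [0.644 0.22  0.086]
sanding_block 0.65 [153. 201.] [0.437 0.495 0.016] [ 0.396  0.479 -0.004] [0.503 0.529 0.024]
spring_clamp 0.68 [151. 197.] [0.438 0.496 0.016] [ 0.396  0.479 -0.005] [0.503 0.53  0.024]
spring_clamp 0.53 [221. 224.] [0.397 0.31  0.038] [ 0.366  0.281 -0.005] [0.429 0.344 0.048]
wood_corner 0.74 [365. 152.] [ 0.578 -0.031  0.015] [ 0.53  -0.051 -0.005] [ 0.607 -0.004  0.021]
```

```bash
python3 - <<'E'
import cv2
a=cv2.imread("pics/top0.png"); cv2.imwrite("pics/top0c.png",cv2.resize(a[90:290,120:390],None,fx=2.9,fy=2.9,interpolation=cv2.INTER_CUBIC))
E
```

```text
(no output)
```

View pics/scene0.png

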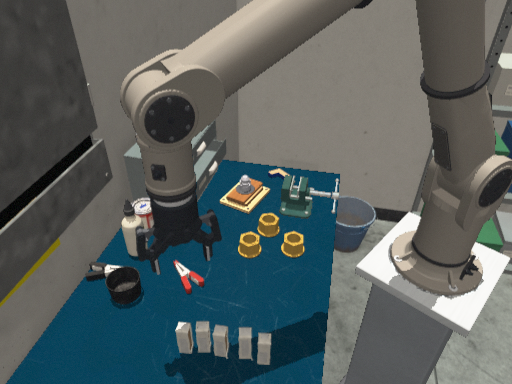

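View pics/top0c.png

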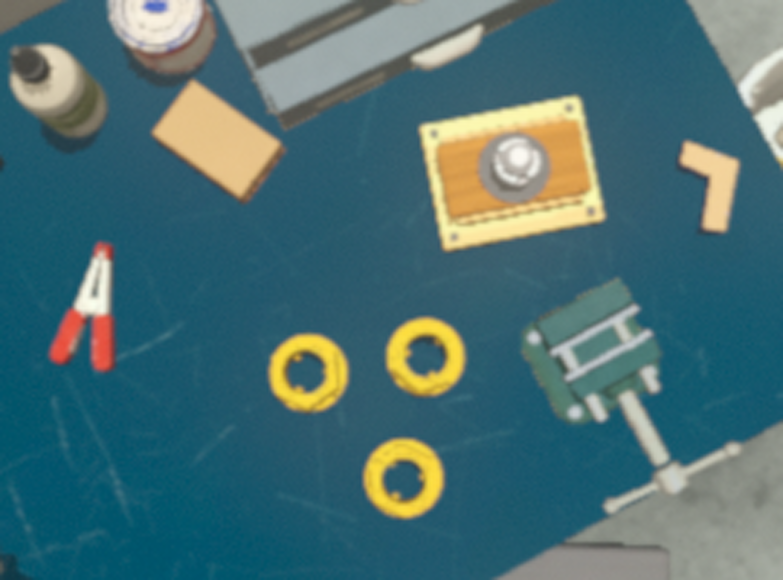

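```bash
python3 - <<'E'
from h import *
fr=[eyes.grab_frame("top") for _ in range(6)]
f=fr[0]; print(f["fx"],f["fy"],f["cx"],f["cy"]); print(np.array(f["T"]).round(4))
a=np.mean([g["frame"].astype(float) for g in fr],0)
f["range_z"]=np.median([g["range_z"] for g in fr],0)
np.savez("t0.npz",frame=a,rz=f["range_z"],fx=f["fx"],fy=f["fy"],cx=f["cx"],cy=f["cy"],T=f["T"])
P=pts(f)
def crop(c,r,w,n,s):
    x=a[r-w:r+w,c-w:c+w].astype(np.uint8); cv2.imwrite(n,cv2.resize(x,(s,s),interpolation=cv2.INTER_CUBIC))
crop(226,218,24,"pics/nutA.png",580); crop(298,145,24,"pics/stud.png",580)
from scipy.optimize import least_squares
def fit(Q,R=None):
    g=lambda p:np.hypot(Q[:,0]-p[0],Q[:,1]-p[1])-p[2]
    s=least_squares(g,[*np.nanmean(Q[:,:2],0),.02],loss="soft_l1",f_scale=.002); return s.x
def sel(c,w,z0,z1):
    d=np.hypot(P[...,0]-c[0],P[...,1]-c[1]); return P[(d<w)&(P[...,2]>z0)&(P[...,2]<z1)]
Q=sel((.398,.312),.045,.033,.06); print("nut top",len(Q),np.median(Q,0),Q.min(0),Q.max(0),(Q.min(0)+Q.max(0))/2)
Q=sel((.57,.143),.03,.058,.1); print("stud>58",len(Q),np.median(Q,0),Q.min(0),Q.max(0))
Q=sel((.57,.143),.03,.078,.1); print("stud tip",len(Q),np.median(Q,0),Q.min(0),Q.max(0))
Q=sel((.57,.143),.045,.031,.041); print("plate",len(Q),fit(Q),Q.min(0),Q.max(0))
E
```

```text
436.5580305906517 436.5580305906517 255.68041444342794 192.5129595614316
[[ 0.0294 -0.9961  0.0834  0.3734]
 [-0.9995 -0.0285  0.0117  0.2262]
 [-0.0093 -0.0837 -0.9965  1.0936]
 [ 0.      0.      0.      1.    ]]
nut top 227 [0.39849772 0.31222207 0.04149441] [0.36898215 0.28612608 0.03324302] [0.42660327 0.33773826 0.0451473 ] [0.39779271 0.31193217 0.03919516]
stud>58 161 [0.57307866 0.14239132 0.07489987] [0.55921259 0.12393474 0.05855831] [0.59333977 0.15753962 0.08266083]
stud tip 58 [0.57546918 0.14199566 0.08095486] [0.56604598 0.13245816 0.07814156] [0.58519875 0.15140305 0.08266083]
plate 644 [0.57627915 0.14253845 0.03182582] [0.53900271 0.09834611 0.03102569] [0.61016427 0.18721008 0.04079455]
```

View pics/nutA.png

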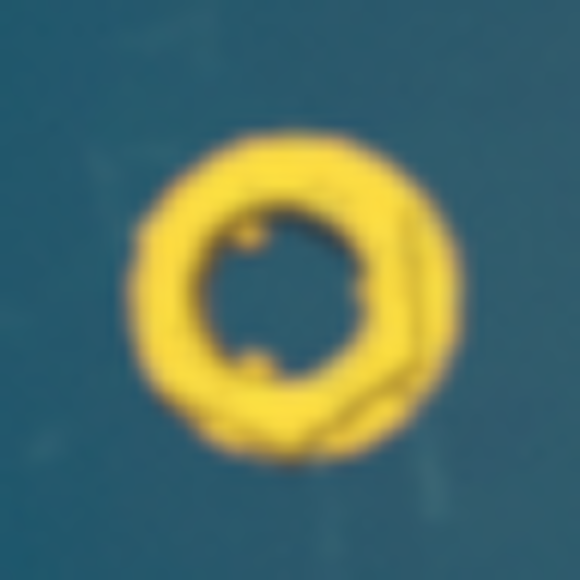

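View pics/stud.png

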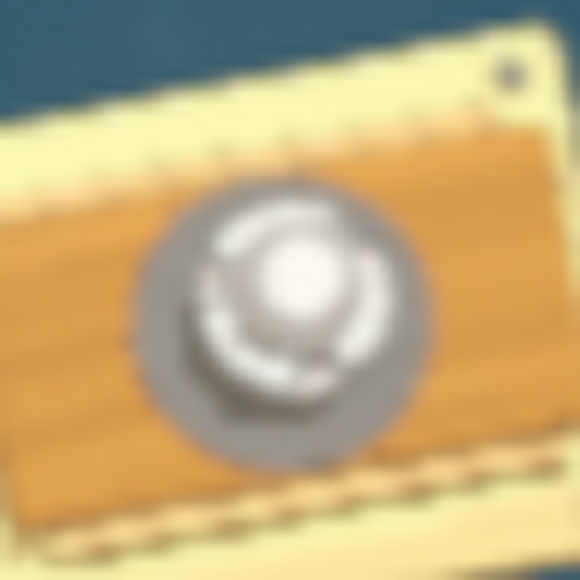

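```bash
cat >> h.py <<'E'
def rect(img,f,c,z,w=.045,s=500):
    # world-metric view: right = +x, up = +y
    g=np.linspace(-w,w,s); X,Y=np.meshgrid(c[0]+g,c[1]-g)
    Q=np.stack([X,Y,np.full_like(X,z),np.ones_like(X)],-1)@np.linalg.inv(np.array(f["T"])).T
    u=(Q[...,0]/Q[...,2]*f["fx"]+f["cx"]).astype(np.float32); v=(Q[...,1]/Q[...,2]*f["fy"]+f["cy"]).astype(np.float32)
    return cv2.remap(img.astype(np.float32),u,v,cv2.INTER_CUBIC)
E
python3 - <<'E'
from h import *
f=dict(np.load("t0.npz")); a=f["frame"]
def draw(im,R,ang=None,col=(255,0,255),s=500,w=.045):
    k=s/2/w; cv2.circle(im,(250,250),int(R*k),col,1)
def hexa(im,yaw,col=(0,0,255)):
    k=250/.045; rr=.026/np.cos(np.pi/6)
    p=[(250+k*rr*np.cos(yaw+np.pi/6+i*np.pi/3),250-k*rr*np.sin(yaw+np.pi/6+i*np.pi/3)) for i in range(6)]
    cv2.polylines(im,[np.array(p,int)],True,col,1)
c=(.398,.312)
A=rect(a,f,c,.041).clip(0,255).astype(np.uint8).copy(); hexa(A,np.pi/6); draw(A,.019)
B=rect(a,f,c,.006).clip(0,255).astype(np.uint8).copy(); draw(B,.033)
cv2.imwrite("pics/n1.png",cv2.resize(np.hstack([A,B]),(800,400)))
c=(.575,.142)
A=rect(a,f,c,.064).clip(0,255).astype(np.uint8).copy(); draw(A,.018); draw(A,.0135)
B=rect(a,f,c,.036).clip(0,255).astype(np.uint8).copy(); draw(B,.031)
C=rect(a,f,c,.082).clip(0,255).astype(np.uint8).copy(); draw(C,.008)
cv2.imwrite("pics/s1.png",cv2.resize(np.hstack([A,B]),(800,400)));cv2.imwrite("pics/s2.png",C)
E
```

```text
(no output)
```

View pics/n1.png

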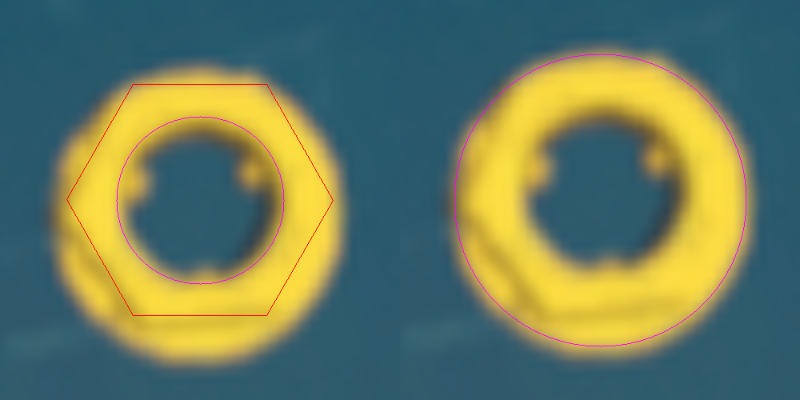

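View pics/s1.png

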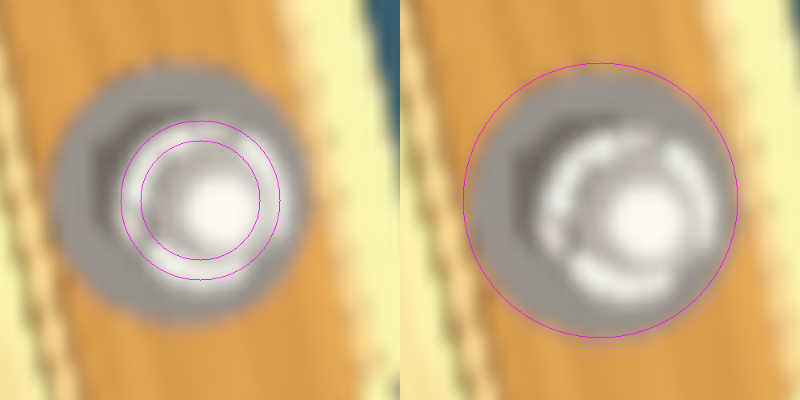

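View pics/s2.png

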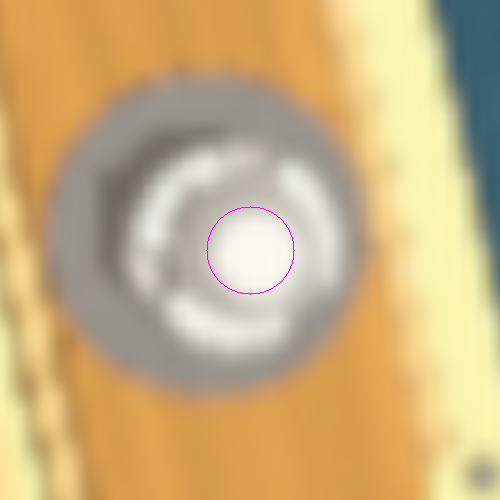

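```bash
python3 - <<'E'
from h import *
from scipy.optimize import minimize
from scipy.ndimage import map_coordinates
f=dict(np.load("t0.npz")); a=f["frame"]; g=a.mean(2)
c=(.5757,.1413)
th=np.radians(np.arange(0,360,1)); 
def samp(img,f,X,Y,z):
    Q=np.stack([X,Y,np.full_like(X,z),np.ones_like(X)],-1)@np.linalg.inv(f["T"]).T
    return map_coordinates(img,[Q[...,1]/Q[...,2]*f["fy"]+f["cy"],Q[...,0]/Q[...,2]*f["fx"]+f["cx"]],order=3)
rr=np.linspace(.012,.021,90)
X=c[0]+rr[:,None]*np.cos(th); Y=c[1]+rr[:,None]*np.sin(th)
U=samp(g,f,X,Y,.064); cv2.imwrite("pics/polar.png",cv2.resize(U.clip(0,255).astype(np.uint8),(720,270)))
m=U[25:55].mean(0); 
print("ring",[(i,int(m[i:i+6].mean())) for i in range(0,360,6)])
# 120deg folded
print("fold",[(i,int((m[:120]+m[120:240]+m[240:])[i:i+4].mean()/3)) for i in range(0,120,4)])
# nut: flange circle & hex via saturation mask
hsv=cv2.cvtColor(a.astype(np.uint8),cv2.COLOR_BGR2HSV)
y=(a[...,2]-a[...,0])  # red-blue: yellow high
def flange(p,z,R,img):
    X=p[0]+np.cos(th)*(R+.0); 
    return sum(samp(img,f,p[0]+np.cos(th)*(R+d),p[1]+np.sin(th)*(R+d),z).mean()*s for d,s in((-.002,1),(.002,-1)))
n=minimize(lambda p:-flange(p,.004,.033,y),[.399,.3115],method="Nelder-Mead",options=dict(initial_simplex=[[.399,.3115],[.401,.3115],[.399,.3135]])).x
print("nut c",n)
G=np.array(a[...,0]-a[...,2])
for name,z,R in(("plate",.036,.031),):
    s=a.max(2)-a.min(2)
    q=minimize(lambda p:flange(p,z,R,s),[.575,.1415],method="Nelder-Mead",options=dict(initial_simplex=[[.575,.1415],[.577,.1415],[.575,.1435]])).x; print(name,q)
q=minimize(lambda p:-flange(p,.064,.018,g),[.575,.1415],method="Nelder-Mead",options=dict(initial_simplex=[[.575,.1415],[.577,.1415],[.575,.1435]])).x; print("crown",q)
q=minimize(lambda p:-flange(p,.082,.008,g),[.575,.1415],method="Nelder-Mead",options=dict(initial_simplex=[[.575,.1415],[.577,.1415],[.575,.1435]])).x; print("tip",q)
def hexa(im,yaw,off=(0,0),col=(0,0,255)):
    k=250/.045; R=.026/np.cos(np.pi/6)
    p=[(250+k*R*np.cos(yaw+np.pi/6+i*np.pi/3),250-k*R*np.sin(yaw+np.pi/6+i*np.pi/3)) for i in range(6)]
    cv2.polylines(im,[np.array(p,int)],True,col,1)
A=rect(a,f,n,.041).clip(0,255).astype(np.uint8).copy(); B=A.copy();hexa(A,np.radians(33)); 
k=250/.045
cv2.circle(A,(250,250),int(.019*k),(255,0,255),1)
cv2.imwrite("pics/n2.png",cv2.resize(np.hstack([A,B]),(800,400)))
E
```

```text
ring [(0, 220), (6, 221), (12, 220), (18, 222), (24, 224), (30, 226), (36, 227), (42, 227), (48, 222), (54, 205), (60, 182), (66, 177), (72, 186), (78, 193), (84, 198), (90, 197), (96, 199), (102, 212), (108, 220), (114, 218), (120, 214), (126, 210), (132, 211), (138, 216), (144, 217), (150, 215), (156, 217), (162, 220), (168, 221), (174, 213), (180, 199), (186, 196), (192, 198), (198, 194), (204, 181), (210, 171), (216, 180), (222, 202), (228, 218), (234, 225), (240, 230), (246, 231), (252, 228), (258, 227), (264, 228), (270, 227), (276, 223), (282, 221), (288, 221), (294, 218), (300, 206), (306, 189), (312, 181), (318, 183), (324, 185), (330, 191), (336, 202), (342, 210), (348, 215), (354, 218)]
fold [(0, 221), (4, 221), (8, 220), (12, 220), (16, 220), (20, 222), (24, 223), (28, 223), (32, 223), (36, 222), (40, 222), (44, 223), (48, 222), (52, 218), (56, 209), (60, 198), (64, 190), (68, 187), (72, 188), (76, 189), (80, 190), (84, 188), (88, 186), (92, 186), (96, 191), (100, 201), (104, 211), (108, 217), (112, 220), (116, 221)]
nut c [0.39841607 0.31136717]
plate [0.57597391 0.14102968]
crown [0.57565973 0.14141364]
tip [0.57596433 0.141081  ]
```

View pics/polar.png

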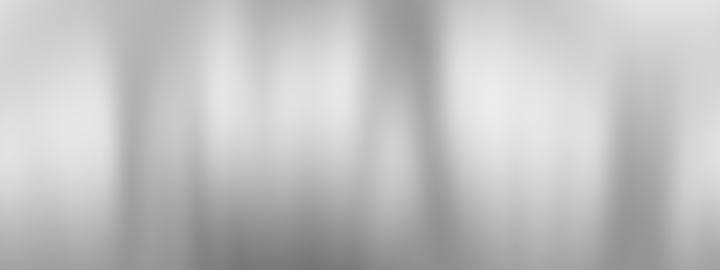

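View pics/n2.png

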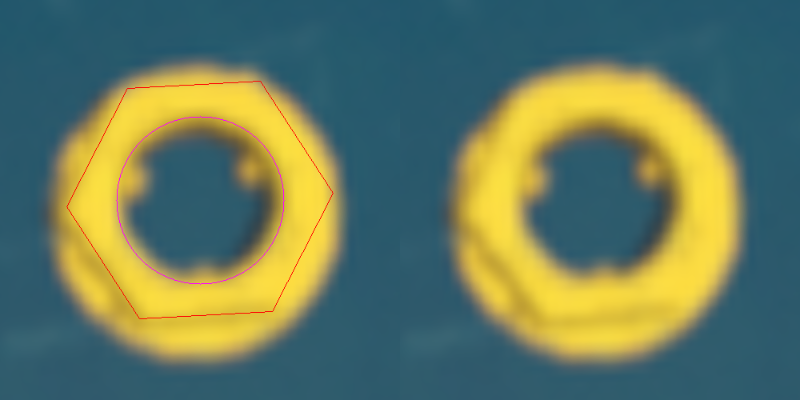

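Three nut look-alikes in the top picture: A (226,218) at y=0.311, B (261,211) at y=0.216 and C (257,257) at y=0.228. A is farthest to the robot's left, and the enlarged crop shows a flange nut with three lugs. Its yaw is about 33°. The stud crown shows its slots near 75°+120k, so the current yaw should land the lugs on the lands.

{"api": "drive_tool", "payload": {
  "commands": [
    {"tx":0.35,"ty":-0.98,"rz":-0.26,"grip":-1},
    {"tx":0.35,"ty":-0.98,"rz":-0.26,"grip":-1},
    {"tx":0.35,"ty":-0.98,"rz":-0.26,"grip":-1},
    {"tx":0.35,"ty":-0.98,"rz":-0.26,"grip":-1},
    {"tx":0.35,"ty":-0.98,"rz":-0.26,"grip":-1},
    {"tx":0.35,"ty":-0.98,"rz":-0.26,"grip":-1},
    {"tx":0.35,"ty":-0.98,"rz":-0.26,"grip":-1},
    {"tx":0.35,"ty":-0.98,"rz":-0.26,"grip":-1},
    {"tx":0.35,"ty":-0.98,"rz":-0.26,"grip":-1},
    {"tx":0.35,"ty":-0.98,"rz":-0.26,"grip":-1}
  ]
}}

```text
validation failed for argument at $.co...
```

{"api": "drive_tool", "payload": {
  "commands": [
    {"tx":0.35,"ty":-0.98,"rz":-0.26,"tz":-0.3,"grip":-1},
    {"tx":0.35,"ty":-0.98,"rz":-0.26,"tz":-0.5,"grip":-1},
    {"tx":0.35,"ty":-0.98,"rz":-0.26,"tz":-0.5,"grip":-1},
    {"tx":0.3,"ty":-0.98,"rz":-0.26,"tz":-0.5,"grip":-1},
    {"ty":-0.98,"rz":-0.26,"tz":-0.5,"grip":-1},
    {"grip":-1},
    {"grip":-1}
  ]
}}

```text
validation failed for argument at $.co...
```

```bash
cat >> h.py <<'E'
from scipy.spatial.transform import Rotation as Ro
def st():
    o=status.get_obs(); M=Ro.from_rotvec(o["orientation"]).as_matrix(); y=M[:,1]
    print("t",round(o["clock"],2),"tcp",o["tcp_pos"].round(4),"jaw",round(np.degrees(np.arctan2(y[1],y[0])),2),"zax",M[:,2].round(4),"F",o["contact_force"].round(1),"M",o["moment"].round(2),"w",round(o["grip_width"],4),"q",o["joints"].round(2))
    return o
E
python3 -c "
from h import *
st()"
```

```text
t 1.0 tcp [0.2947 0.6073 0.1928] jaw 64.11 zax [-0.  0. -1.] F [0.4 0.4 0.2] M [ 0.01 -0.06 -0.06] w 0.0859 q [-1.23  0.48  0.02  1.56 -0.01  1.11 -0.08]
```

{"api": "drive_tool", "payload": {
  "commands": [
    {"tx":0.35,"ty":-0.98,"tz":0.0,"rx":0.0,"ry":0.0,"rz":-0.26,"grip":-1.0}
  ]
}}

```text
clock: 1.12
tcp_pos: [0.3004, 0.5888, 0.1926]
orientation: [-0.756, -3.048, -0.001]
contact_force: [-0.1, -0.6, -0.1]
grip_width: 0.0856
```

{"api": "drive_tool", "payload": {
  "commands": [
    {"tx":0.35,"ty":-0.98,"tz":0,"rx":0,"ry":0,"rz":-0.26,"grip":-1},
    {"tx":0.35,"ty":-0.98,"tz":0,"rx":0,"ry":0,"rz":-0.26,"grip":-1},
    {"tx":0.35,"ty":-0.98,"tz":0,"rx":0,"ry":0,"rz":-0.26,"grip":-1},
    {"tx":0.35,"ty":-0.98,"tz":0,"rx":0,"ry":0,"rz":-0.26,"grip":-1},
    {"tx":0.35,"ty":-0.98,"tz":0,"rx":0,"ry":0,"rz":-0.26,"grip":-1},
    {"tx":0.35,"ty":-0.98,"tz":0,"rx":0,"ry":0,"rz":-0.26,"grip":-1},
    {"tx":0.35,"ty":-0.98,"tz":0,"rx":0,"ry":0,"rz":-0.26,"grip":-1},
    {"tx":0.35,"ty":-0.98,"tz":0,"rx":0,"ry":0,"rz":-0.26,"grip":-1},
    {"tx":0.35,"ty":-0.98,"tz":0,"rx":0,"ry":0,"rz":-0.26,"grip":-1}
  ]
}}

```text
clock: 2.25
tcp_pos: [0.3652, 0.41, 0.1928]
orientation: [1.248, 2.883, 0.0]
contact_force: [-0.5, 0.0, 0.6]
grip_width: 0.0853
```

{"api": "drive_tool", "payload": {
  "commands": [
    {"tx":0.35,"ty":-0.98,"tz":-0.5,"rx":0,"ry":0,"rz":-0.26,"grip":-1},
    {"tx":0.35,"ty":-0.98,"tz":-0.5,"rx":0,"ry":0,"rz":-0.26,"grip":-1},
    {"tx":0.35,"ty":-0.98,"tz":-0.5,"rx":0,"ry":0,"rz":-0.26,"grip":-1},
    {"tx":0.3,"ty":-0.98,"tz":-0.5,"rx":0,"ry":0,"rz":-0.26,"grip":-1},
    {"tx":0,"ty":-0.98,"tz":-0.5,"rx":0,"ry":0,"rz":-0.26,"grip":-1},
    {"tx":0,"ty":0,"tz":0,"rx":0,"ry":0,"rz":0,"grip":-1},
    {"tx":0,"ty":0,"tz":0,"rx":0,"ry":0,"rz":0,"grip":-1}
  ]
}}

```text
clock: 3.12
tcp_pos: [0.3917, 0.3142, 0.1431]
orientation: [-1.5, -2.76, -0.002]
contact_force: [-0.3, 0.4, 0.2]
grip_width: 0.0857
```

```bash
python3 -c "
from h import *
st()"
```

```text
t 3.12 tcp [0.3917 0.3142 0.1431] jaw 32.97 zax [ 4.e-04  1.e-03 -1.e+00] F [-0.3  0.4  0.2] M [ 0.03 -0.03  0.05] w 0.0857 q [-0.97  0.25  0.2   2.03 -0.07  0.87 -0.16]
```

{"api": "drive_tool", "payload": {
  "commands": [
    {"tx":0.34,"ty":-0.14,"tz":-0.9,"rx":0,"ry":0,"rz":0,"grip":-1},
    {"tx":0,"ty":0,"tz":-0.9,"rx":0,"ry":0,"rz":0,"grip":-1},
    {"tx":0,"ty":0,"tz":-0.9,"rx":0,"ry":0,"rz":0,"grip":-1},
    {"tx":0,"ty":0,"tz":-0.9,"rx":0,"ry":0,"rz":0,"grip":-1},
    {"tx":0,"ty":0,"tz":-0.9,"rx":0,"ry":0,"rz":0,"grip":-1},
    {"tx":0,"ty":0,"tz":-0.9,"rx":0,"ry":0,"rz":0,"grip":-1},
    {"tx":0,"ty":0,"tz":-0.9,"rx":0,"ry":0,"rz":0,"grip":-1},
    {"tx":0,"ty":0,"tz":0,"rx":0,"ry":0,"rz":0,"grip":-1}
  ]
}}

```text
clock: 4.12
tcp_pos: [0.3978, 0.3112, 0.0161]
orientation: [-1.498, -2.76, 0.002]
contact_force: [0.6, -0.9, -0.8]
grip_width: 0.0855
```

```bash
python3 - <<'E'
from h import *
st()
for c in("scene","top"):
    f=eyes.grab_frame(c); a=f["frame"]
    x=a[180:300,180:340] if c=="scene" else a[160:280,150:310]
    cv2.imwrite(f"pics/g1{c}.png",cv2.resize(x,None,fx=4,fy=4,interpolation=cv2.INTER_CUBIC))
E
```

```text
t 4.12 tcp [0.3978 0.3112 0.0161] jaw 33.01 zax [-1.3e-03 -7.0e-04 -1.0e+00] F [ 0.6 -0.9 -0.8] M [ 0.04  0.01 -0.02] w 0.0855 q [-0.92  0.46  0.16  2.1  -0.13  0.59 -0.09]
```

View pics/g1scene.png

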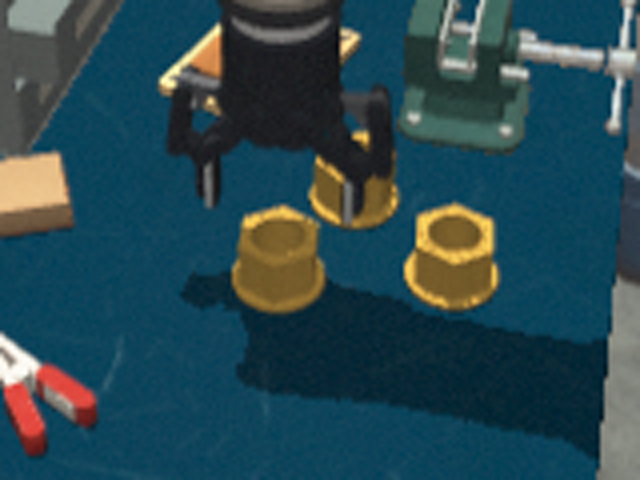

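```bash
python3 - <<'E'
from h import *
for c in("scene","top"):
    f=eyes.grab_frame(c); a=f["frame"].copy(); o=status.get_obs(); t=o["tcp_pos"]
    j=np.array([np.cos(.576),np.sin(.576),0])
    L=[]
    for s in(-1,0,1):
        for z in (.029,.1):
            p=t+s*.045*j; p[2]=z
            q=np.linalg.inv(f["T"])@np.r_[p,1]; u,v=q[0]/q[2]*f["fx"]+f["cx"],q[1]/q[2]*f["fy"]+f["cy"]
            L.append((u,v,s,z))
    if c=="scene": u0,v0=180,140
    else: u0,v0=150,140
    x=cv2.resize(a[v0:v0+140,u0:u0+170],None,fx=4,fy=4,interpolation=cv2.INTER_CUBIC)
    for u,v,s,z in L: cv2.circle(x,(int((u-u0)*4),int((v-v0)*4)),4,(255,0,255) if z<.05 else (0,255,0),-1)
    cv2.imwrite(f"pics/g2{c}.png",x)
E
```

```text
(no output)
```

View pics/g2scene.png

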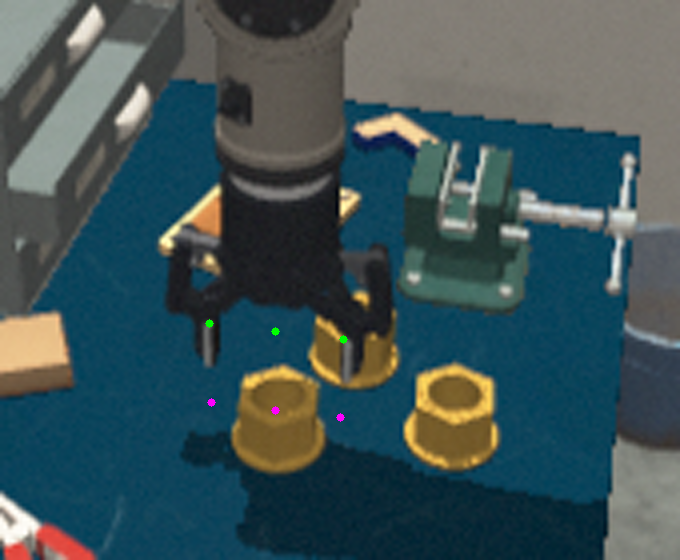

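View pics/g2top.png

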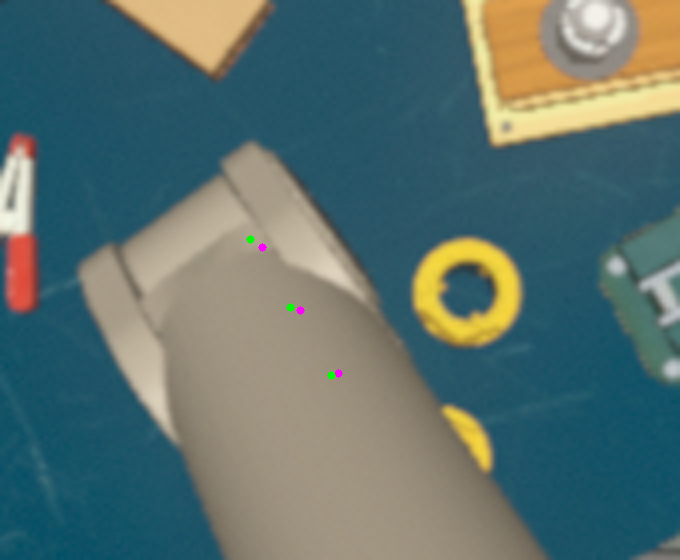

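```bash
python3 - <<'E'
from h import *
o=st()
f=eyes.grab_frame("scene"); P=pts(f)
for (u,v) in((232,222),(232,229),(232,230),(267,225),(267,231),(267,233),(267,235),(250,240)): print(u,v,P[v,u].round(3),f["frame"][v,u])
d=np.hypot(P[...,0]-.398,P[...,1]-.311)
for lo in np.arange(.0,.2,.01):
    m=(d<.075)&(P[...,2]>lo)&(P[...,2]<lo+.01)&(f["frame"].max(2)<70); print(round(lo,2),m.sum(),end="; ")
print(r.grip_depth)
E
```

```text
t 4.33 tcp [0.399  0.3114 0.0177] jaw 32.94 zax [ 0.0011  0.0013 -1.    ] F [-0.1  0.5 -0.1] M [-0.01 -0.    0.02] w 0.0853 q [-0.92  0.46  0.16  2.1  -0.13  0.59 -0.09]
232 222 [0.428 0.346 0.107] [76 77 77]
232 229 [0.431 0.344 0.08 ] [94 95 95]
232 230 [0.428 0.346 0.08 ] [93 90 86]
267 225 [0.35  0.295 0.111] [75 76 74]
267 231 [0.352 0.292 0.088] [84 84 84]
267 233 [0.353 0.291 0.079] [77 82 84]
267 235 [0.356 0.287 0.068] [ 69 114 138]
250 240 [0.409 0.297 0.022] [ 43  96 124]
0.0 224; 0.01 0; 0.02 0; 0.03 0; 0.04 0; 0.05 0; 0.06 1; 0.07 7; 0.08 19; 0.09 24; 0.1 14; 0.11 45; 0.12 132; 0.13 149; 0.14 104; 0.15 133; 0.16 161; 0.17 78; 0.18 36; 0.19 96; 0.0187
```

```bash
python3 - <<'E'
from h import *
f=eyes.grab_frame("scene")
t=np.array([.2947,.607,.193]);j=np.array([np.cos(1.119),np.sin(1.119),0])
for dz in(0,.013,.03,.045,.06):
    for s in(-1,1):
        p=t+s*.045*j; p[2]+=dz
        q=np.linalg.inv(f["T"])@np.r_[p,1]; print(dz,s,(q[0]/q[2]*f["fx"]+f["cx"]).round(1),(q[1]/q[2]*f["fy"]+f["cy"]).round(1))
a=cv2.imread("pics/scene0.png"); cv2.imwrite("pics/s0c.png",cv2.resize(a[200:290,110:240],None,fx=6,fy=6,interpolation=cv2.INTER_CUBIC))
E
```

```text
0 -1 206.9 276.5
0 1 161.3 289.4
0.013 -1 206.5 271.9
0.013 1 160.4 284.9
0.03 -1 206.0 265.9
0.03 1 159.2 278.7
0.045 -1 205.5 260.4
0.045 1 158.1 273.2
0.06 -1 205.0 254.7
0.06 1 157.0 267.5
```

View pics/s0c.png

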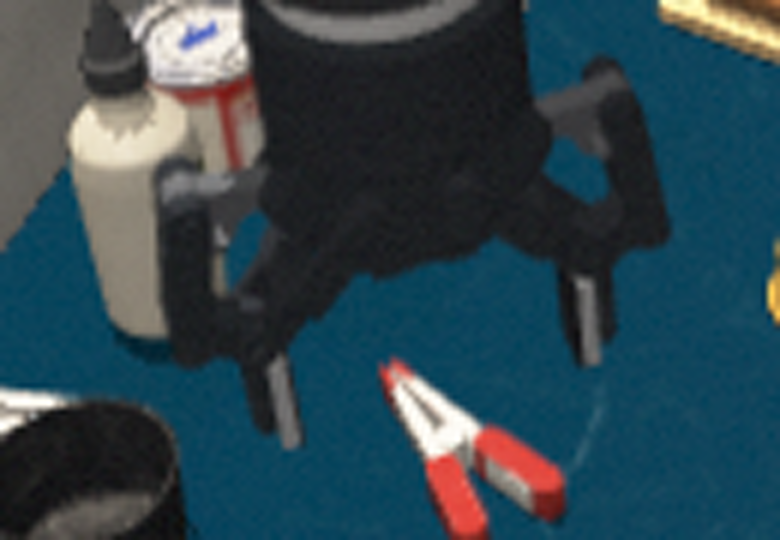

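{"api": "drive_tool", "payload": {
  "commands": [
    {"tx":0,"ty":0,"tz":-0.35,"rx":0,"ry":0,"rz":0,"grip":-1},
    {"tx":0,"ty":0,"tz":0,"rx":0,"ry":0,"rz":0,"grip":0.0},
    {"tx":0,"ty":0,"tz":0,"rx":0,"ry":0,"rz":0,"grip":0.0},
    {"tx":0,"ty":0,"tz":0,"rx":0,"ry":0,"rz":0,"grip":0.0},
    {"tx":0,"ty":0,"tz":0,"rx":0,"ry":0,"rz":0,"grip":0.0},
    {"tx":0,"ty":0,"tz":0,"rx":0,"ry":0,"rz":0,"grip":0.0}
  ],
  "grip_force": 20
}}

```text
clock: 5.18
tcp_pos: [0.3985, 0.3105, 0.0099]
orientation: [1.501, 2.76, 0.0]
contact_force: [-0.7, -0.2, -0.3]
grip_width: 0.0427
```

```bash
python3 - <<'E'
from h import *
st()
f=eyes.grab_frame("scene"); a=f["frame"]
cv2.imwrite("pics/g3.png",cv2.resize(a[170:300,180:340],None,fx=4.5,fy=4.5,interpolation=cv2.INTER_CUBIC))
E
```

```text
t 5.17 tcp [0.3985 0.3105 0.0099] jaw 32.92 zax [ 1.e-04  1.e-04 -1.e+00] F [-0.7 -0.2 -0.3] M [ 0.   -0.03  0.03] w 0.0427 q [-0.92  0.47  0.16  2.11 -0.13  0.57 -0.08]
```

View pics/g3.png

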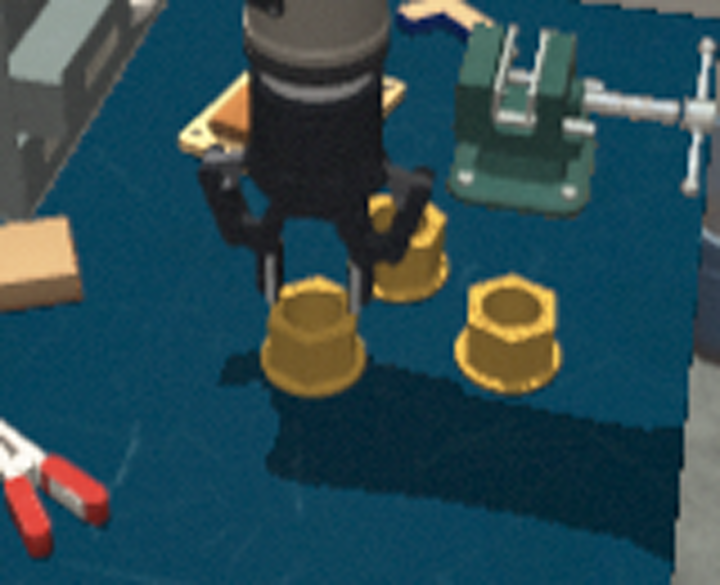

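```bash
python3 - <<'E'
from h import *
st()
f=eyes.grab_frame("scene"); P=pts(f)
for u in(238,239,240,241,258,259,260,261,262):
    print(u,[tuple(P[v,u].round(3)) for v in range(232,241,1)])
E
```

```text
t 5.22 tcp [0.3985 0.3105 0.0098] jaw 32.92 zax [ 1.e-04  1.e-04 -1.e+00] F [0.1 0.  0.1] M [-0.04  0.    0.01] w 0.0423 q [-0.92  0.47  0.16  2.11 -0.13  0.57 -0.08]
238 [(np.float64(0.42), np.float64(0.333), np.float64(0.069)), (np.float64(0.421), np.float64(0.331), np.float64(0.063)), (np.float64(0.421), np.float64(0.331), np.float64(0.06)), (np.float64(0.419), np.float64(0.333), np.float64(0.059)), (np.float64(0.463), np.float64(0.29), np.float64(-0.001)), (np.float64(0.458), np.float64(0.294), np.float64(0.001)), (np.float64(0.455), np.float64(0.297), np.float64(0.001)), (np.float64(0.454), np.float64(0.299), np.float64(-0.001)), (np.float64(0.451), np.float64(0.302), np.float64(-0.001))]
239 [(np.float64(0.417), np.float64(0.332), np.float64(0.07)), (np.float64(0.414), np.float64(0.335), np.float64(0.07)), (np.float64(0.415), np.float64(0.333), np.float64(0.065)), (np.float64(0.416), np.float64(0.333), np.float64(0.06)), (np.float64(0.416), np.float64(0.333), np.float64(0.057)), (np.float64(0.415), np.float64(0.333), np.float64(0.054)), (np.float64(0.455), np.float64(0.293), np
[... 3165 characters left out ...]
4(0.407), np.float64(0.251), np.float64(-0.0)), (np.float64(0.403), np.float64(0.255), np.float64(0.001)), (np.float64(0.402), np.float64(0.257), np.float64(-0.0))]
262 [(np.float64(0.365), np.float64(0.298), np.float64(0.08)), (np.float64(0.363), np.float64(0.299), np.float64(0.078)), (np.float64(0.365), np.float64(0.297), np.float64(0.072)), (np.float64(0.366), np.float64(0.296), np.float64(0.067)), (np.float64(0.366), np.float64(0.296), np.float64(0.063)), (np.float64(0.41), np.float64(0.244), np.float64(-0.002)), (np.float64(0.405), np.float64(0.249), np.float64(-0.0)), (np.float64(0.404), np.float64(0.251), np.float64(-0.002)), (np.float64(0.402), np.float64(0.253), np.float64(-0.003))]
```

The picture shows the fingertips at z≈0.053 while the reported TCP z is 0.010. They closed above the nut without touching it, and the same offset of about 43 mm shows in the start picture. The reported z doesn't match the real fingertips, so I'll trust the camera depth and work with this offset, checking it by feel.

{"api": "drive_tool", "payload": {
  "commands": [
    {"tx":0,"ty":0,"tz":0.3,"rx":0,"ry":0,"rz":0,"grip":-1},
    {"tx":0,"ty":0.04,"tz":0,"rx":0,"ry":0,"rz":0,"grip":-1},
    {"tx":0,"ty":0,"tz":0,"rx":0,"ry":0,"rz":0,"grip":-1},
    {"tx":0,"ty":0,"tz":0,"rx":0,"ry":0,"rz":0,"grip":-1},
    {"tx":0,"ty":0,"tz":-0.6,"rx":0,"ry":0,"rz":0,"grip":-1},
    {"tx":0,"ty":0,"tz":-0.6,"rx":0,"ry":0,"rz":0,"grip":-1},
    {"tx":0,"ty":0,"tz":-0.6,"rx":0,"ry":0,"rz":0,"grip":-1},
    {"tx":0,"ty":0,"tz":-0.4,"rx":0,"ry":0,"rz":0,"grip":-1},
    {"tx":0,"ty":0,"tz":0,"rx":0,"ry":0,"rz":0,"grip":-1}
  ]
}}

```text
clock: 6.4
tcp_pos: [0.398, 0.3108, -0.0291]
orientation: [-1.501, -2.759, 0.002]
contact_force: [-0.2, -0.6, 0.6]
grip_width: 0.0851
```

```bash
python3 - <<'E'
from h import *
st()
f=eyes.grab_frame("scene"); a=f["frame"]; P=pts(f)
cv2.imwrite("pics/g4.png",cv2.resize(a[170:300,180:340],None,fx=4.5,fy=4.5,interpolation=cv2.INTER_CUBIC))
E
```

```text
t 6.4 tcp [ 0.398   0.3108 -0.0291] jaw 32.91 zax [-0.0012 -0.0012 -1.    ] F [-0.2 -0.6  0.6] M [-0.03  0.04  0.03] w 0.0851 q [-0.9   0.54  0.14  2.12 -0.15  0.49 -0.07]
```

View pics/g4.png

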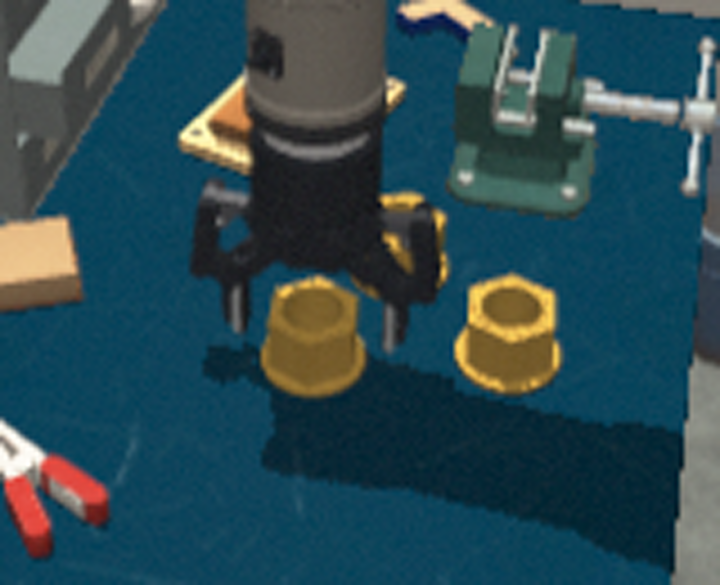

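{"api": "drive_tool", "payload": {
  "commands": [
    {"tx":0.02,"ty":0.03,"tz":-0.2,"rx":0,"ry":0,"rz":0,"grip":-1},
    {"tx":0,"ty":0,"tz":0,"rx":0,"ry":0,"rz":0,"grip":0.3},
    {"tx":0,"ty":0,"tz":0,"rx":0,"ry":0,"rz":0,"grip":0.3},
    {"tx":0,"ty":0,"tz":0,"rx":0,"ry":0,"rz":0,"grip":0.3},
    {"tx":0,"ty":0,"tz":0,"rx":0,"ry":0,"rz":0,"grip":0.3},
    {"tx":0,"ty":0,"tz":0,"rx":0,"ry":0,"rz":0,"grip":0.3}
  ],
  "grip_force": 25
}}

```text
clock: 7.2
tcp_pos: [0.3992, 0.3121, -0.0318]
orientation: [1.501, 2.76, 0.001]
contact_force: [-0.7, -0.3, 5.9]
grip_width: 0.0524
```

```bash
python3 - <<'E'
from h import *
st()
f=eyes.grab_frame("scene"); a=f["frame"]; P=pts(f)
cv2.imwrite("pics/g5.png",cv2.resize(a[170:300,180:340],None,fx=4.5,fy=4.5,interpolation=cv2.INTER_CUBIC))
E
```

```text
t 7.2 tcp [ 0.3992  0.3121 -0.0318] jaw 32.92 zax [ 5.e-04  5.e-04 -1.e+00] F [-0.7 -0.3  5.9] M [-0.09  0.12  0.08] w 0.0524 q [-0.9   0.55  0.14  2.12 -0.15  0.49 -0.07]
```

View pics/g5.png

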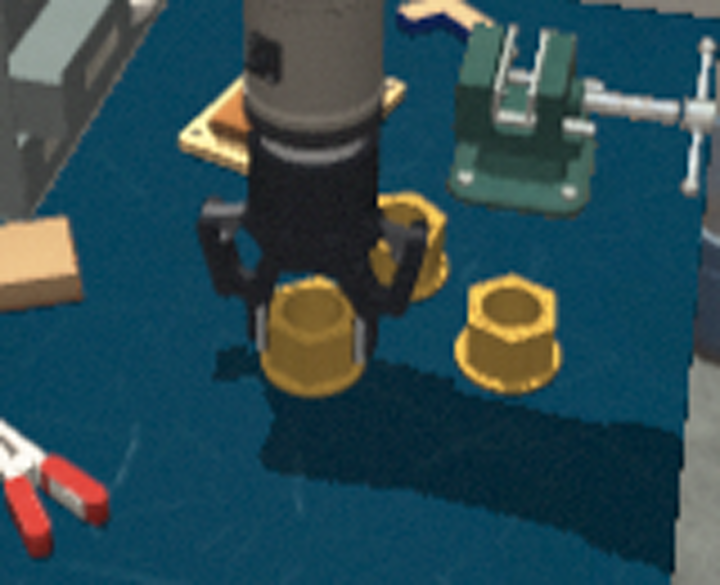

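{"api": "drive_tool", "payload": {
  "commands": [
    {"tx":0,"ty":0,"tz":0,"rx":0,"ry":0,"rz":0,"grip":0.4},
    {"tx":0,"ty":0,"tz":0,"rx":0,"ry":0,"rz":0,"grip":0.4},
    {"tx":0,"ty":0,"tz":0.5,"rx":0,"ry":0,"rz":0,"grip":0.4},
    {"tx":0,"ty":0,"tz":1,"rx":0,"ry":0,"rz":0,"grip":0.4},
    {"tx":0,"ty":0,"tz":1,"rx":0,"ry":0,"rz":0,"grip":0.4},
    {"tx":0,"ty":0,"tz":1,"rx":0,"ry":0,"rz":0,"grip":0.4},
    {"tx":0,"ty":0,"tz":1,"rx":0,"ry":0,"rz":0,"grip":0.4},
    {"tx":0,"ty":0,"tz":1,"rx":0,"ry":0,"rz":0,"grip":0.4},
    {"tx":0,"ty":0,"tz":0,"rx":0,"ry":0,"rz":0,"grip":0.4}
  ],
  "grip_force": 60
}}

```text
clock: 8.38
tcp_pos: [0.3994, 0.3123, 0.0789]
orientation: [1.501, 2.759, 0.004]
contact_force: [-0.6, -0.7, -3.8]
grip_width: 0.0518
```

{"api": "drive_tool", "payload": {
  "commands": [
    {"tx":0.88,"ty":-0.85,"tz":0,"rx":0,"ry":0,"rz":0,"grip":0.4},
    {"tx":0.88,"ty":-0.85,"tz":0,"rx":0,"ry":0,"rz":0,"grip":0.4},
    {"tx":0.88,"ty":-0.85,"tz":0,"rx":0,"ry":0,"rz":0,"grip":0.4},
    {"tx":0.88,"ty":-0.85,"tz":0,"rx":0,"ry":0,"rz":0,"grip":0.4},
    {"tx":0.88,"ty":-0.85,"tz":0,"rx":0,"ry":0,"rz":0,"grip":0.4},
    {"tx":0.88,"ty":-0.85,"tz":0,"rx":0,"ry":0,"rz":0,"grip":0.4},
    {"tx":0.88,"ty":-0.85,"tz":0,"rx":0,"ry":0,"rz":0,"grip":0.4},
    {"tx":0.88,"ty":-0.85,"tz":0,"rx":0,"ry":0,"rz":0,"grip":0.4},
    {"tx":0.88,"ty":-0.85,"tz":0,"rx":0,"ry":0,"rz":0,"grip":0.4},
    {"tx":0.88,"ty":-0.85,"tz":0,"rx":0,"ry":0,"rz":0,"grip":0.4}
  ]
}}

```text
clock: 9.62
tcp_pos: [0.5743, 0.141, 0.0763]
orientation: [-1.5, -2.758, 0.003]
contact_force: [0.1, -0.3, -2.9]
grip_width: 0.0521
```

{"api": "drive_tool", "payload": {
  "commands": [
    {"tx":0.05,"ty":-0.05,"tz":0,"rx":0,"ry":0,"rz":0,"grip":0.4},
    {"tx":0,"ty":0,"tz":0,"rx":0,"ry":0,"rz":0,"grip":0.4},
    {"tx":0,"ty":0,"tz":0,"rx":0,"ry":0,"rz":0,"grip":0.4}
  ]
}}

```text
clock: 10.0
tcp_pos: [0.5748, 0.1419, 0.0773]
orientation: [-1.498, -2.76, 0.001]
contact_force: [-0.0, 0.2, -3.2]
grip_width: 0.0517
```

```bash
python3 - <<'E'
from h import *
for i in range(4):
    st(); f=eyes.grab_frame("scene")
a=f["frame"]; P=pts(f)
cv2.imwrite("pics/g6.png",cv2.resize(a[120:250,170:330],None,fx=4.5,fy=4.5,interpolation=cv2.INTER_CUBIC))
f=eyes.grab_frame("top"); a=f["frame"]
cv2.imwrite("pics/g6t.png",cv2.resize(a[80:240,210:390],None,fx=3.5,fy=3.5,interpolation=cv2.INTER_CUBIC))
E
```

```text
t 10.0 tcp [0.5748 0.1419 0.0773] jaw 33.0 zax [-1.3e-03  3.0e-04 -1.0e+00] F [-0.   0.2 -3.2] M [-0.04 -0.01 -0.01] w 0.0517 q [-0.53  0.48  0.24  1.87 -0.15  0.81  0.36]
t 10.05 tcp [0.575  0.1419 0.0775] jaw 33.0 zax [-9.e-04  3.e-04 -1.e+00] F [ 0.4 -0.  -3.6] M [0.02 0.04 0.06] w 0.0517 q [-0.53  0.48  0.24  1.87 -0.15  0.81  0.36]
t 10.1 tcp [0.5752 0.1418 0.0776] jaw 32.99 zax [-6.e-04  3.e-04 -1.e+00] F [-0.4  1.3 -3.1] M [-0.05  0.02 -0.06] w 0.0519 q [-0.53  0.48  0.24  1.87 -0.15  0.81  0.37]
t 10.15 tcp [0.5754 0.1417 0.0778] jaw 32.98 zax [-3.e-04  3.e-04 -1.e+00] F [-0.1  0.6 -3.5] M [-0.02 -0.04 -0.03] w 0.0514 q [-0.53  0.48  0.24  1.87 -0.15  0.81  0.37]
```

View pics/g6.png

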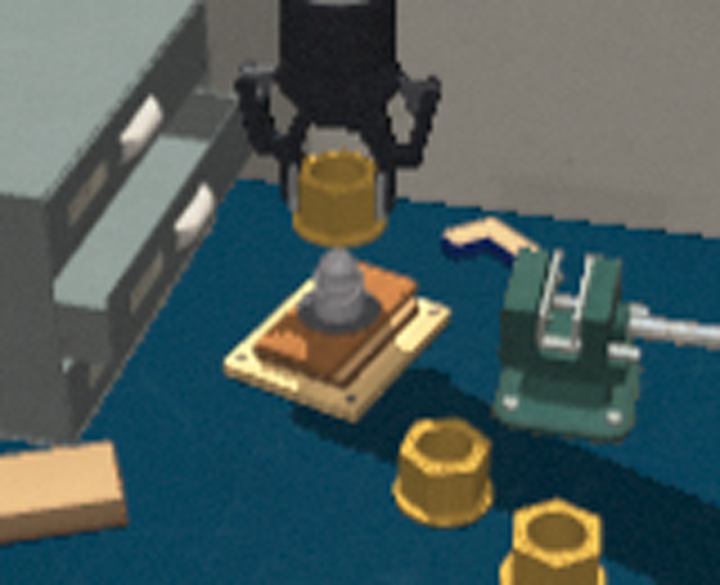

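View pics/g6t.png

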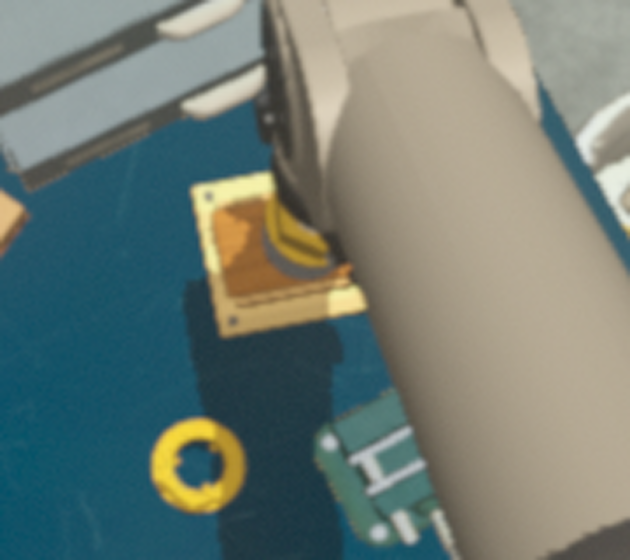

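{"api": "drive_tool", "payload": {
  "commands": [
    {"tx":0,"ty":0,"tz":-0.6,"rx":0,"ry":0,"rz":0,"grip":0.4},
    {"tx":0,"ty":0,"tz":-0.6,"rx":0,"ry":0,"rz":0,"grip":0.4},
    {"tx":0,"ty":0,"tz":-0.3,"rx":0,"ry":0,"rz":0,"grip":0.4},
    {"tx":0,"ty":0,"tz":-0.15,"rx":0,"ry":0,"rz":0,"grip":0.4},
    {"tx":0,"ty":0,"tz":-0.15,"rx":0,"ry":0,"rz":0,"grip":0.4},
    {"tx":0,"ty":0,"tz":-0.1,"rx":0,"ry":0,"rz":0,"grip":0.4},
    {"tx":0,"ty":0,"tz":0,"rx":0,"ry":0,"rz":0,"grip":0.4}
  ]
}}

```text
clock: 11.12
tcp_pos: [0.576, 0.1409, 0.0399]
orientation: [1.501, 2.76, 0.0]
contact_force: [-0.6, 0.4, -3.2]
grip_width: 0.052
```

```bash
python3 - <<'E'
from h import *
st(); f=eyes.grab_frame("scene")
a=f["frame"]; st()
cv2.imwrite("pics/g7.png",cv2.resize(a[140:220,200:300],None,fx=7,fy=7,interpolation=cv2.INTER_CUBIC))
E
```

```text
t 11.12 tcp [0.576  0.1409 0.0399] jaw 32.91 zax [ 1.e-04  1.e-04 -1.e+00] F [-0.6  0.4 -3.2] M [-0.05 -0.03 -0.01] w 0.052 q [-0.51  0.54  0.22  1.89 -0.17  0.73  0.38]
t 11.18 tcp [0.576  0.1409 0.0399] jaw 32.91 zax [ 2.e-04  1.e-04 -1.e+00] F [-0.2 -0.1 -3.1] M [ 0.08  0.05 -0.  ] w 0.0516 q [-0.51  0.54  0.22  1.89 -0.17  0.73  0.38]
```

View pics/g7.png

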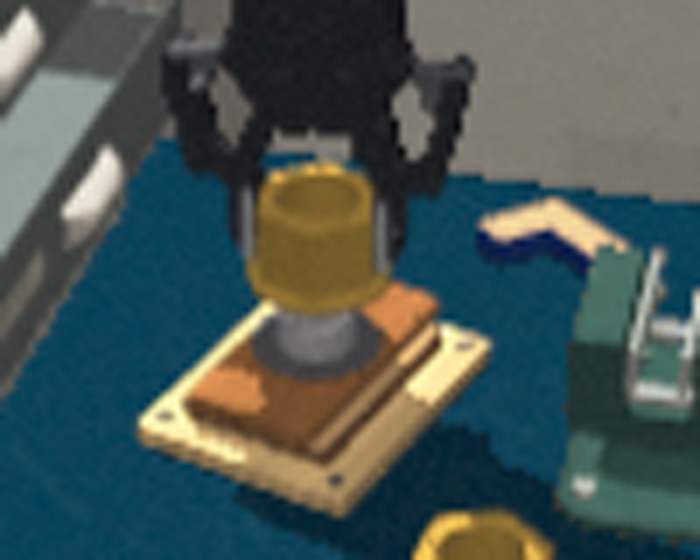

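The nut is over the tip with no lateral force yet. I'm continuing down in small steps and watching the force.

{"api": "drive_tool", "payload": {
  "commands": [
    {"tx":0,"ty":0.02,"tz":-0.06,"rx":0,"ry":0,"rz":0,"grip":0.4},
    {"tx":0,"ty":0,"tz":-0.06,"rx":0,"ry":0,"rz":0,"grip":0.4},
    {"tx":0,"ty":0,"tz":-0.06,"rx":0,"ry":0,"rz":0,"grip":0.4}
  ]
}}

```text
clock: 11.55
tcp_pos: [0.5759, 0.1413, 0.0361]
orientation: [-1.501, -2.76, -0.0]
contact_force: [0.3, -0.2, -2.9]
grip_width: 0.0517
```

{"api": "drive_tool", "payload": {
  "commands": [
    {"tx":0,"ty":0,"tz":-0.06,"rx":0,"ry":0,"rz":0,"grip":0.4},
    {"tx":0,"ty":0,"tz":-0.06,"rx":0,"ry":0,"rz":0,"grip":0.4},
    {"tx":0,"ty":0,"tz":0,"rx":0,"ry":0,"rz":0,"grip":0.4}
  ]
}}

```text
clock: 11.92
tcp_pos: [0.576, 0.1413, 0.0337]
orientation: [1.501, 2.76, 0.0]
contact_force: [1.3, 1.0, -3.8]
grip_width: 0.0517
```

```bash
python3 -c "
from h import *
st()"
```

```text
t 11.93 tcp [0.576  0.1413 0.0337] jaw 32.91 zax [ 1.e-04  1.e-04 -1.e+00] F [ 1.3  1.  -3.8] M [ 0.03 -0.13  0.02] w 0.0517 q [-0.51  0.54  0.22  1.89 -0.17  0.72  0.38]
```

{"api": "drive_tool", "payload": {
  "commands": [
    {"tx":0.02,"ty":0.02,"tz":-0.06,"rx":0,"ry":0,"rz":0,"grip":0.4},
    {"tx":0,"ty":0,"tz":-0.06,"rx":0,"ry":0,"rz":0,"grip":0.4},
    {"tx":0,"ty":0,"tz":0,"rx":0,"ry":0,"rz":0,"grip":0.4}
  ]
}}

```text
clock: 12.3
tcp_pos: [0.5761, 0.1416, 0.0312]
orientation: [-1.501, -2.76, 0.0]
contact_force: [0.4, -0.1, -3.2]
grip_width: 0.0518
```

{"api": "drive_tool", "payload": {
  "commands": [
    {"tx":0,"ty":0,"tz":-0.06,"rx":0,"ry":0,"rz":0,"grip":0.4},
    {"tx":0,"ty":0,"tz":-0.06,"rx":0,"ry":0,"rz":0,"grip":0.4},
    {"tx":0,"ty":0,"tz":0,"rx":0,"ry":0,"rz":0,"grip":0.4}
  ]
}}

```text
clock: 12.68
tcp_pos: [0.5762, 0.1417, 0.0289]
orientation: [-1.501, -2.76, 0.0]
contact_force: [-0.2, -0.3, -3.2]
grip_width: 0.0514
```

```bash
python3 -c "
from h import *
st()"
```

```text
t 12.68 tcp [0.5762 0.1417 0.0289] jaw 32.91 zax [-3.e-04 -0.e+00 -1.e+00] F [-0.2 -0.3 -3.2] M [ 0.02 -0.01  0.03] w 0.0514 q [-0.51  0.55  0.22  1.89 -0.17  0.71  0.38]
```

{"api": "drive_tool", "payload": {
  "commands": [
    {"tx":0,"ty":0,"tz":-0.03,"rx":0,"ry":0,"rz":0,"grip":0.4},
    {"tx":0,"ty":0,"tz":-0.03,"rx":0,"ry":0,"rz":0,"grip":0.4},
    {"tx":0,"ty":0,"tz":0,"rx":0,"ry":0,"rz":0,"grip":0.4}
  ]
}}

```text
clock: 13.05
tcp_pos: [0.5762, 0.1417, 0.0277]
orientation: [-1.501, -2.76, 0.0]
contact_force: [0.5, -0.5, -3.8]
grip_width: 0.0518
```

{"api": "drive_tool", "payload": {
  "commands": [
    {"tx":0,"ty":0,"tz":-0.03,"rx":0,"ry":0,"rz":0,"grip":0.4},
    {"tx":0,"ty":0,"tz":-0.03,"rx":0,"ry":0,"rz":0,"grip":0.4},
    {"tx":0,"ty":0,"tz":0,"rx":0,"ry":0,"rz":0,"grip":0.4}
  ]
}}

```text
clock: 13.42
tcp_pos: [0.5762, 0.1417, 0.0265]
orientation: [-1.501, -2.76, 0.0]
contact_force: [0.3, 0.3, -3.9]
grip_width: 0.0519
```

{"api": "drive_tool", "payload": {
  "commands": [
    {"tx":0,"ty":0,"tz":-0.03,"rx":0,"ry":0,"rz":0,"grip":0.4},
    {"tx":0,"ty":0,"tz":-0.03,"rx":0,"ry":0,"rz":0,"grip":0.4},
    {"tx":0,"ty":0,"tz":0,"rx":0,"ry":0,"rz":0,"grip":0.4}
  ]
}}

```text
clock: 13.8
tcp_pos: [0.5762, 0.1417, 0.0254]
orientation: [-1.501, -2.76, 0.0]
contact_force: [-0.1, 0.2, -2.2]
grip_width: 0.0516
```

{"api": "drive_tool", "payload": {
  "commands": [
    {"tx":0,"ty":0,"tz":-0.02,"rx":0,"ry":0,"rz":0,"grip":0.4},
    {"tx":0,"ty":0,"tz":0,"rx":0,"ry":0,"rz":0,"grip":0.4}
  ]
}}

```text
clock: 14.05
tcp_pos: [0.5763, 0.1417, 0.025]
orientation: [1.501, 2.76, 0.0]
contact_force: [-0.2, 0.4, -3.6]
grip_width: 0.0515
```

{"api": "drive_tool", "payload": {
  "commands": [
    {"tx":0,"ty":0,"tz":-0.02,"rx":0,"ry":0,"rz":0,"grip":0.4},
    {"tx":0,"ty":0,"tz":0,"rx":0,"ry":0,"rz":0,"grip":0.4}
  ]
}}

```text
clock: 14.3
tcp_pos: [0.5764, 0.1417, 0.0248]
orientation: [1.501, 2.76, 0.0]
contact_force: [-0.4, 0.4, -0.6]
grip_width: 0.0515
```

{"api": "drive_tool", "payload": {
  "commands": [
    {"tx":0,"ty":0,"tz":-0.02,"rx":0,"ry":0,"rz":0,"grip":0.4},
    {"tx":0,"ty":0,"tz":0,"rx":0,"ry":0,"rz":0,"grip":0.4}
  ]
}}

```text
clock: 14.55
tcp_pos: [0.5764, 0.1417, 0.0246]
orientation: [1.501, 2.76, 0.001]
contact_force: [-2.9, -0.6, 3.8]
grip_width: 0.0515
```

Light contact (about 7 N) came right at the predicted land height. I'm now backing off counter-clockwise.

{"api": "drive_tool", "payload": {
  "commands": [
    {"tx":0,"ty":0,"tz":0,"rx":0,"ry":0,"rz":0.5,"grip":0.4},
    {"tx":0,"ty":0,"tz":0,"rx":0,"ry":0,"rz":0.5,"grip":0.4},
    {"tx":0,"ty":0,"tz":0,"rx":0,"ry":0,"rz":0.5,"grip":0.4},
    {"tx":0,"ty":0,"tz":0,"rx":0,"ry":0,"rz":0,"grip":0.4}
  ]
}}

```text
clock: 15.05
tcp_pos: [0.5772, 0.1419, 0.0247]
orientation: [1.205, 2.9, 0.002]
contact_force: [0.9, 0.5, 2.7]
grip_width: 0.0518
```

{"api": "drive_tool", "payload": {
  "commands": [
    {"tx":0,"ty":0,"tz":0,"rx":0,"ry":0,"rz":0.5,"grip":0.4},
    {"tx":0,"ty":0,"tz":0,"rx":0,"ry":0,"rz":0.5,"grip":0.4},
    {"tx":0,"ty":0,"tz":0,"rx":0,"ry":0,"rz":0,"grip":0.4}
  ]
}}

```text
clock: 15.42
tcp_pos: [0.577, 0.1419, 0.0246]
orientation: [1.002, 2.977, 0.001]
contact_force: [0.3, 0.5, 4.2]
grip_width: 0.0516
```

```bash
python3 -c "
from h import *
st()"
```

```text
t 15.43 tcp [0.577  0.1419 0.0246] jaw 52.81 zax [ 1.3e-03  6.0e-04 -1.0e+00] F [0.3 0.5 4.2] M [-0.02  0.    0.01] w 0.0516 q [-0.44  0.55  0.12  1.89 -0.1   0.7   0.66]
```

{"api": "drive_tool", "payload": {
  "commands": [
    {"tx":-0.02,"ty":0,"tz":0,"rx":0,"ry":0,"rz":0.5,"grip":0.4},
    {"tx":0,"ty":0,"tz":0,"rx":0,"ry":0,"rz":0.5,"grip":0.4},
    {"tx":0,"ty":0,"tz":0,"rx":0,"ry":0,"rz":0,"grip":0.4}
  ]
}}

```text
clock: 15.8
tcp_pos: [0.5765, 0.1419, 0.0245]
orientation: [0.792, 3.039, 0.001]
contact_force: [-0.0, -0.1, 4.2]
grip_width: 0.0521
```

{"api": "drive_tool", "payload": {
  "commands": [
    {"tx":0,"ty":0,"tz":0,"rx":0,"ry":0,"rz":0.4,"grip":0.4},
    {"tx":0,"ty":0,"tz":0,"rx":0,"ry":0,"rz":0,"grip":0.4}
  ]
}}

```text
clock: 16.05
tcp_pos: [0.5759, 0.1415, 0.0243]
orientation: [-0.708, -3.061, 0.0]
contact_force: [-1.2, -0.6, 5.8]
grip_width: 0.0518
```

{"api": "drive_tool", "payload": {
  "commands": [
    {"tx":0,"ty":0,"tz":0,"rx":0,"ry":0,"rz":0.4,"grip":0.4},
    {"tx":0,"ty":0,"tz":0,"rx":0,"ry":0,"rz":0,"grip":0.4}
  ]
}}

```text
clock: 16.3
tcp_pos: [0.576, 0.1415, 0.0237]
orientation: [0.622, 3.079, -0.0]
contact_force: [2.6, -0.3, -3.3]
grip_width: 0.0517
```

{"api": "drive_tool", "payload": {
  "commands": [
    {"tx":0,"ty":0,"tz":0,"rx":0,"ry":0,"rz":0.4,"grip":0.4},
    {"tx":0,"ty":0,"tz":0,"rx":0,"ry":0,"rz":0,"grip":0.4}
  ]
}}

```text
clock: 16.55
tcp_pos: [0.5757, 0.1413, 0.0236]
orientation: [-0.536, -3.095, 0.001]
contact_force: [2.4, -0.1, -4.7]
grip_width: 0.0516
```

The contact vanished at about 33° of back-off, as predicted. The nut is over the slots, so I'm lowering it gently.

{"api": "drive_tool", "payload": {
  "commands": [
    {"tx":0.02,"ty":0.02,"tz":-0.03,"rx":0,"ry":0,"rz":0.3,"grip":0.4},
    {"tx":0,"ty":0,"tz":-0.03,"rx":0,"ry":0,"rz":0,"grip":0.4},
    {"tx":0,"ty":0,"tz":0,"rx":0,"ry":0,"rz":0,"grip":0.4}
  ]
}}

```text
clock: 16.92
tcp_pos: [0.576, 0.1417, 0.0228]
orientation: [-0.468, -3.106, 0.001]
contact_force: [1.0, -1.8, -3.3]
grip_width: 0.0515
```

{"api": "drive_tool", "payload": {
  "commands": [
    {"tx":0,"ty":0,"tz":-0.04,"rx":0,"ry":0,"rz":0,"grip":0.4},
    {"tx":0,"ty":0,"tz":-0.04,"rx":0,"ry":0,"rz":0,"grip":0.4},
    {"tx":0,"ty":0,"tz":0,"rx":0,"ry":0,"rz":0,"grip":0.4}
  ]
}}

```text
clock: 17.3
tcp_pos: [0.5765, 0.1422, 0.0215]
orientation: [0.467, 3.106, 0.0]
contact_force: [1.2, -2.3, -3.1]
grip_width: 0.0516
```

```bash
python3 -c "
from h import *
st()"
```

```text
t 17.3 tcp [0.5765 0.1422 0.0215] jaw 72.91 zax [ 4.e-04  2.e-04 -1.e+00] F [ 1.2 -2.3 -3.1] M [-0.38 -0.35 -0.02] w 0.0516 q [-0.37  0.55  0.03  1.89 -0.03  0.7   0.95]
```

{"api": "drive_tool", "payload": {
  "commands": [
    {"tx":0.01,"ty":-0.025,"tz":-0.04,"rx":0,"ry":0,"rz":0,"grip":0.4},
    {"tx":0,"ty":0,"tz":-0.04,"rx":0,"ry":0,"rz":0,"grip":0.4},
    {"tx":0,"ty":0,"tz":-0.04,"rx":0,"ry":0,"rz":0,"grip":0.4},
    {"tx":0,"ty":0,"tz":0,"rx":0,"ry":0,"rz":0,"grip":0.4}
  ]
}}

```text
clock: 17.8
tcp_pos: [0.5762, 0.1418, 0.0188]
orientation: [-0.466, -3.106, -0.0]
contact_force: [0.3, 0.1, -3.4]
grip_width: 0.0517
```

{"api": "drive_tool", "payload": {
  "commands": [
    {"tx":0,"ty":0,"tz":-0.04,"rx":0,"ry":0,"rz":0,"grip":0.4},
    {"tx":0,"ty":0,"tz":-0.03,"rx":0,"ry":0,"rz":0,"grip":0.4},
    {"tx":0,"ty":0,"tz":0,"rx":0,"ry":0,"rz":0,"grip":0.4}
  ]
}}

```text
clock: 18.18
tcp_pos: [0.5762, 0.1417, 0.0174]
orientation: [-0.467, -3.106, 0.0]
contact_force: [-0.4, 0.7, -3.1]
grip_width: 0.0517
```

```bash
python3 -c "
from h import *
st()"
```

```text
t 18.18 tcp [0.5762 0.1417 0.0174] jaw 72.92 zax [-5.e-04  0.e+00 -1.e+00] F [-0.4  0.7 -3.1] M [-0.   -0.03  0.06] w 0.0517 q [-0.37  0.56  0.03  1.89 -0.03  0.69  0.95]
```

{"api": "drive_tool", "payload": {
  "commands": [
    {"tx":0,"ty":0,"tz":-0.03,"rx":0,"ry":0,"rz":0,"grip":0.4},
    {"tx":0,"ty":0,"tz":-0.03,"rx":0,"ry":0,"rz":0,"grip":0.4},
    {"tx":0,"ty":0,"tz":0,"rx":0,"ry":0,"rz":0,"grip":0.4}
  ]
}}

```text
clock: 18.55
tcp_pos: [0.5764, 0.1416, 0.0163]
orientation: [-0.467, -3.107, 0.0]
contact_force: [0.1, -0.9, -2.3]
grip_width: 0.0517
```

{"api": "drive_tool", "payload": {
  "commands": [
    {"tx":0,"ty":0,"tz":-0.03,"rx":0,"ry":0,"rz":0,"grip":0.4},
    {"tx":0,"ty":0,"tz":0,"rx":0,"ry":0,"rz":0,"grip":0.4}
  ]
}}

```text
clock: 18.8
tcp_pos: [0.5766, 0.1416, 0.016]
orientation: [0.467, 3.107, 0.0]
contact_force: [0.1, -0.9, -1.5]
grip_width: 0.0512
```

{"api": "drive_tool", "payload": {
  "commands": [
    {"tx":0,"ty":0,"tz":-0.02,"rx":0,"ry":0,"rz":0,"grip":0.4},
    {"tx":0,"ty":0,"tz":0,"rx":0,"ry":0,"rz":0,"grip":0.4}
  ]
}}

```text
clock: 19.05
tcp_pos: [0.5766, 0.1416, 0.0158]
orientation: [0.467, 3.107, 0.0]
contact_force: [-2.1, -0.2, 3.8]
grip_width: 0.0518
```

Floor contact at lug height about -8.3, inside the given -7.5 to -9.5. I'm raising into the middle of the play, then turning clockwise and following the lead of 0.075 mm/deg.

{"api": "drive_tool", "payload": {
  "commands": [
    {"tx":-0.02,"ty":0,"tz":0.05,"rx":0,"ry":0,"rz":0,"grip":0.4},
    {"tx":0,"ty":0,"tz":-0.02,"rx":0,"ry":0,"rz":-0.6,"grip":0.4},
    {"tx":0,"ty":0,"tz":-0.02,"rx":0,"ry":0,"rz":-0.6,"grip":0.4},
    {"tx":0,"ty":0,"tz":0,"rx":0,"ry":0,"rz":0,"grip":0.4}
  ]
}}

```text
clock: 19.55
tcp_pos: [0.5762, 0.1416, 0.0154]
orientation: [0.724, 3.057, -0.0]
contact_force: [0.9, -0.2, -2.0]
grip_width: 0.0514
```

```bash
python3 -c "
from h import *
st()"
```

```text
t 19.55 tcp [0.5762 0.1416 0.0154] jaw 63.36 zax [ 3.e-04 -2.e-04 -1.e+00] F [ 0.9 -0.2 -2. ] M [-0.   -0.09 -0.  ] w 0.0514 q [-0.4   0.56  0.08  1.89 -0.06  0.69  0.82]
```

{"api": "drive_tool", "payload": {
  "commands": [
    {"tx":0,"ty":0,"tz":0.01,"rx":0,"ry":0,"rz":-0.7,"grip":0.4},
    {"tx":0,"ty":0,"tz":-0.02,"rx":0,"ry":0,"rz":-0.7,"grip":0.4},
    {"tx":0,"ty":0,"tz":-0.02,"rx":0,"ry":0,"rz":-0.7,"grip":0.4},
    {"tx":0,"ty":0,"tz":0,"rx":0,"ry":0,"rz":0,"grip":0.4}
  ]
}}

```text
clock: 20.05
tcp_pos: [0.576, 0.1415, 0.0147]
orientation: [1.16, 2.919, -0.001]
contact_force: [0.3, 0.1, -4.2]
grip_width: 0.0516
```

```bash
python3 -c "
from h import *
st()"
```

```text
t 20.05 tcp [0.576  0.1415 0.0147] jaw 46.65 zax [-1.e-04 -4.e-04 -1.e+00] F [ 0.3  0.1 -4.2] M [-0.01 -0.1   0.05] w 0.0516 q [-0.46  0.57  0.15  1.9  -0.13  0.69  0.58]
```

{"api": "drive_tool", "payload": {
  "commands": [
    {"tx":0,"ty":0,"tz":-0.02,"rx":0,"ry":0,"rz":-0.7,"grip":0.4},
    {"tx":0,"ty":0,"tz":-0.02,"rx":0,"ry":0,"rz":-0.7,"grip":0.4},
    {"tx":0,"ty":0,"tz":-0.02,"rx":0,"ry":0,"rz":-0.7,"grip":0.4},
    {"tx":0,"ty":0,"tz":0,"rx":0,"ry":0,"rz":0,"grip":0.4}
  ]
}}

```text
clock: 20.55
tcp_pos: [0.5761, 0.1414, 0.0137]
orientation: [1.573, 2.719, -0.001]
contact_force: [0.9, -0.5, -3.3]
grip_width: 0.0515
```

```bash
python3 -c "
from h import *
st()"
```

```text
t 20.55 tcp [0.5761 0.1414 0.0137] jaw 29.91 zax [-1.e-04 -4.e-04 -1.e+00] F [ 0.9 -0.5 -3.3] M [-0.03 -0.14  0.02] w 0.0515 q [-0.52  0.58  0.23  1.9  -0.2   0.68  0.35]
```

{"api": "drive_tool", "payload": {
  "commands": [
    {"tx":0,"ty":0,"tz":-0.025,"rx":0,"ry":0,"rz":-0.7,"grip":0.4},
    {"tx":0,"ty":0,"tz":-0.025,"rx":0,"ry":0,"rz":-0.7,"grip":0.4},
    {"tx":0,"ty":0,"tz":0,"rx":0,"ry":0,"rz":0,"grip":0.4}
  ]
}}

```text
clock: 20.92
tcp_pos: [0.5762, 0.1417, 0.0127]
orientation: [1.83, 2.553, -0.0]
contact_force: [0.6, 0.1, -3.3]
grip_width: 0.0519
```

{"api": "drive_tool", "payload": {
  "commands": [
    {"tx":0,"ty":0,"tz":-0.025,"rx":0,"ry":0,"rz":-0.7,"grip":0.4},
    {"tx":0,"ty":0,"tz":-0.025,"rx":0,"ry":0,"rz":-0.7,"grip":0.4},
    {"tx":0,"ty":0,"tz":-0.025,"rx":0,"ry":0,"rz":-0.7,"grip":0.4},
    {"tx":0,"ty":0,"tz":0,"rx":0,"ry":0,"rz":0,"grip":0.4}
  ]
}}

```text
clock: 21.42
tcp_pos: [0.5764, 0.1419, 0.0114]
orientation: [2.183, 2.259, 0.001]
contact_force: [2.0, 0.1, -3.8]
grip_width: 0.0516
```

```bash
python3 -c "
from h import *
st()"
```

```text
t 21.43 tcp [0.5764 0.1419 0.0114] jaw 1.97 zax [ 7.e-04  1.e-04 -1.e+00] F [ 2.   0.1 -3.8] M [ 0.16 -0.36  0.06] w 0.0516 q [-0.61  0.6   0.36  1.91 -0.31  0.69 -0.04]
```

{"api": "drive_tool", "payload": {
  "commands": [
    {"tx":0.015,"ty":0,"tz":-0.02,"rx":0,"ry":0,"rz":-0.1,"grip":0.4},
    {"tx":0,"ty":0,"tz":0,"rx":0,"ry":0,"rz":0,"grip":0.4}
  ]
}}

```text
clock: 21.68
tcp_pos: [0.5765, 0.1417, 0.0109]
orientation: [-2.202, -2.241, -0.0]
contact_force: [0.4, 1.0, -3.4]
grip_width: 0.0518
```

{"api": "drive_tool", "payload": {
  "commands": [
    {"tx":0,"ty":0,"tz":-0.015,"rx":0,"ry":0,"rz":0,"grip":0.4},
    {"tx":0,"ty":0,"tz":0,"rx":0,"ry":0,"rz":0,"grip":0.4}
  ]
}}

```text
clock: 21.92
tcp_pos: [0.5765, 0.1416, 0.0107]
orientation: [2.203, 2.239, 0.0]
contact_force: [1.3, 0.5, -2.0]
grip_width: 0.0517
```

```bash
python3 - <<'E'
from h import *
st()
f=eyes.grab_frame("scene"); a=f["frame"]
cv2.imwrite("pics/g8.png",cv2.resize(a[140:220,200:300],None,fx=7,fy=7,interpolation=cv2.INTER_CUBIC))
st()
E
```

```text
t 21.93 tcp [0.5765 0.1416 0.0107] jaw 0.93 zax [ 2.e-04  1.e-04 -1.e+00] F [ 1.3  0.5 -2. ] M [ 0.11 -0.16 -0.01] w 0.0517 q [-0.61  0.6   0.36  1.91 -0.32  0.69 -0.05]
t 21.98 tcp [0.5765 0.1416 0.0107] jaw 0.93 zax [ 2.e-04  1.e-04 -1.e+00] F [ 0.9  0.3 -2.1] M [ 0.13 -0.18 -0.  ] w 0.0519 q [-0.62  0.6   0.36  1.91 -0.32  0.69 -0.05]
```

View pics/g8.png

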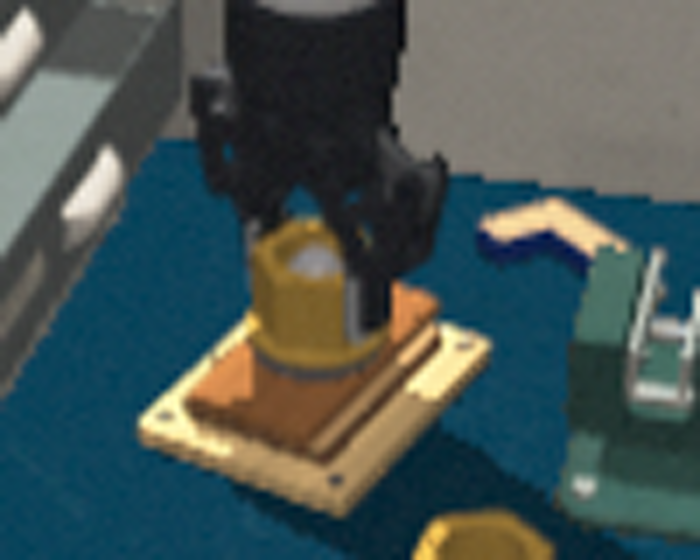

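Nut seated with the stud visible in its bore. It has turned 72° clockwise and rests lightly on the thread. Releasing.

{"api": "drive_tool", "payload": {
  "commands": [
    {"tx":0,"ty":0,"tz":0,"rx":0,"ry":0,"rz":0,"grip":0.2},
    {"tx":0,"ty":0,"tz":0,"rx":0,"ry":0,"rz":0,"grip":-0.3},
    {"tx":0,"ty":0,"tz":0,"rx":0,"ry":0,"rz":0,"grip":-0.7},
    {"tx":0,"ty":0,"tz":0,"rx":0,"ry":0,"rz":0,"grip":-1},
    {"tx":0,"ty":0,"tz":0,"rx":0,"ry":0,"rz":0,"grip":-1},
    {"tx":0,"ty":0,"tz":0,"rx":0,"ry":0,"rz":0,"grip":-1}
  ],
  "grip_force": 20
}}

```text
clock: 22.72
tcp_pos: [0.5764, 0.1416, 0.0106]
orientation: [-2.204, -2.239, -0.0]
contact_force: [0.3, 0.9, -0.7]
grip_width: 0.0854
```

{"api": "drive_tool", "payload": {
  "commands": [
    {"tx":0,"ty":0,"tz":0.3,"rx":0,"ry":0,"rz":0,"grip":-1},
    {"tx":0,"ty":0,"tz":0.6,"rx":0,"ry":0,"rz":0,"grip":-1},
    {"tx":0,"ty":0,"tz":1,"rx":0,"ry":0,"rz":0,"grip":-1},
    {"tx":0,"ty":0,"tz":1,"rx":0,"ry":0,"rz":0,"grip":-1},
    {"tx":0,"ty":0,"tz":1,"rx":0,"ry":0,"rz":0,"grip":-1},
    {"tx":0,"ty":0,"tz":1,"rx":0,"ry":0,"rz":0,"grip":-1},
    {"tx":0,"ty":0,"tz":1,"rx":0,"ry":0,"rz":0,"grip":-1}
  ]
}}

```text
clock: 23.6
tcp_pos: [0.5768, 0.1416, 0.1309]
orientation: [2.204, 2.238, 0.002]
contact_force: [-0.1, -1.1, -0.1]
grip_width: 0.0852
```

{"api": "drive_tool", "payload": {
  "commands": [
    {"tx":0,"ty":0.9,"tz":0.3,"rx":0,"ry":0,"rz":0,"grip":-1},
    {"tx":0,"ty":0.9,"tz":0,"rx":0,"ry":0,"rz":0,"grip":-1},
    {"tx":0,"ty":0.9,"tz":0,"rx":0,"ry":0,"rz":0,"grip":-1},
    {"tx":0,"ty":0.9,"tz":0,"rx":0,"ry":0,"rz":0,"grip":-1},
    {"tx":0,"ty":0.9,"tz":0,"rx":0,"ry":0,"rz":0,"grip":-1},
    {"tx":0,"ty":0.9,"tz":0,"rx":0,"ry":0,"rz":0,"grip":-1},
    {"tx":0,"ty":0.9,"tz":0,"rx":0,"ry":0,"rz":0,"grip":-1},
    {"tx":0,"ty":0,"tz":0,"rx":0,"ry":0,"rz":0,"grip":-1},
    {"tx":0,"ty":0,"tz":0,"rx":0,"ry":0,"rz":0,"grip":-1}
  ]
}}

```text
clock: 24.72
tcp_pos: [0.5765, 0.2667, 0.1346]
orientation: [2.204, 2.238, -0.001]
contact_force: [-0.2, -0.8, 0.2]
grip_width: 0.0861
```

```bash
python3 - <<'E'
from h import *
st()
A=[]
for c in("scene","top"):
    f=eyes.grab_frame(c); a=f["frame"]; P=pts(f)
    x=a[140:220,200:300] if c=="scene" else a[100:180,250:350]
    A.append(cv2.resize(x,(400,320),interpolation=cv2.INTER_CUBIC))
    d=np.hypot(P[...,0]-.576,P[...,1]-.1415); 
    m=(d<.027)&(d>.0195)&(P[...,2]>.07)&(P[...,2]<.1); Q=P[m]
    if len(Q)>10:
        co=np.linalg.lstsq(np.c_[Q[:,:2]-[.576,.1415],np.ones(len(Q))],Q[:,2],rcond=None)[0]; print(c,len(Q),np.median(Q,0).round(4),"tilt deg",np.degrees(co[:2]).round(2),co[2].round(4))
cv2.imwrite("pics/end.png",np.hstack(A))
E
```

```text
t 24.73 tcp [0.5765 0.2667 0.1346] jaw 0.87 zax [ 0.e+00 -7.e-04 -1.e+00] F [-0.2 -0.8  0.2] M [-0.   -0.01  0.02] w 0.0861 q [-0.83  0.49  0.42  1.73 -0.23  0.96 -0.31]
scene 112 [0.5706 0.1431 0.0819] tilt deg [ 0.96 -2.84] 0.0805
top 114 [0.5848 0.1283 0.0834] tilt deg [1.33 0.67] 0.0835
```

View pics/end.png

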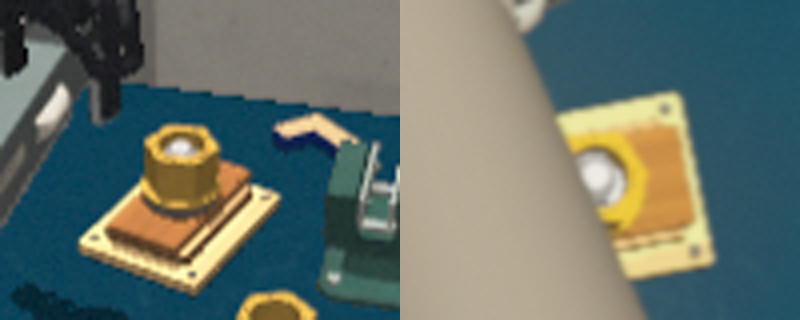

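The scene crop shows the nut upright and level on the stud, centred in the crop at about (182,170). Its rim is at z≈0.082–0.0835, against 0.085 expected. The gripper is clear and nothing else has moved.

```bash
python3 -c "
from h import *
print(workorder.hand_in()); st()"
```

```text
the job is handed in; nothing more can be done
None
the job is handed in; nothing more can be done
```

The nut is on the stud, screwed down and released, and the job was handed in at about 24.7 s of the 58 s.

1. **Pick-up:** I took nut A, the one farthest to the robot's left.
2. **Landing:** It came to rest on the thread's land at the height I predicted, with about 7 N.
3. **Finding the thread:** Backing off counter-clockwise about 33° took it to the slots; I went a few degrees on to centre it. I then lowered it gently to the bottom, at lug height about -8.3 mm.
4. **Screwing down:** I turned it 72° clockwise, following the thread's lead, to lug height about -13.2 mm, short of the stop at -15. I then opened the gripper and moved clear.

**Last checks:** The nut looks upright and level, and the robot touches nothing (measured force about 0). Forces stayed within a few newtons throughout. I saw no bystander move in the pictures, but I didn't measure their positions again at the end.

**Checks that failed or disagreed:**
- **Reported TCP height:** It read about 40 mm below the real fingertips, so my first grasp closed above the nut without touching it. I corrected from camera depth, and the later contact heights agreed to a fraction of a millimetre.
- **Depth fits of the rim:** They were noisy. They read 0.082 m and 0.0835 m against 0.085 m expected, and the tilt estimates of about 1.5° and 3° disagreed between the cameras.
- **First two move calls:** These were refused for missing fields, and nothing moved.

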